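# Clear the pick box out of the bottle holder and find it a place in the row

## Task

The bottle holder is needed for a bottle: lift the bamboo pick box out of it, stand it upright on a bare patch of the tray in front of the row and let go, then take it again by its other pair of sides. Stand it in the one open place of the row at the back, in line with the row and with its broad faces square to the front, so that it fits between its neighbours. Nothing else on the tray may be shifted, the box must not touch the things in the row or the end plates, and it must not be dropped.

Things in the scene. Friction and masses are not known exactly. Their poses are not given: they have to be found in the camera images.
- pickbox: Upright closed bamboo box, 60 x 40 x 120 mm (its x, y, z), flat sides, flush lid, a thin dark line round it. Narrow ends face its +x and -x (60 mm apart), broad faces +y and -y (40 mm apart). Origin: centre of its underside. About 0.25 kg. Starts standing in the holder, axes parallel to the holder's.
- holder: Steel bottle holder, locked. Origin: on the tray below its cradle's centre. Cradle floor 20 mm above the tray; two plates along the box's broad faces: 46 mm long in x, 5 mm thick, inner faces at y = +-24 mm, tops 132 mm above the tray; open at +x and -x, so the box comes straight up, held by its narrow ends. Low bar (19 mm) to the pivot post at y = +185 mm, 32 mm across, 72 mm high.
- gallery: Fixed steel frame of the back row. Origin: on the tray, middle of the row; y along the row, x away from the robot. End plates 70 mm high, inner faces at y = +-203 mm; bar at x = 85 mm, 45 mm high. Five places on x = 0, 80 mm apart from y = -160 to 160 mm: four hold tumbler, canister, jar and mill in any order, any one is open. Opening 84 to 88 mm wide, other slits under 9 mm.
- tumbler: Glass tumbler in the row, 74 mm across its rim, 66 at the foot, 100 mm high. Stands upright at the start. Origin: centre of its underside, z up.
- canister: Round steel canister with dark lid in the row, 74 mm across, 105 mm high. Stands upright at the start. Origin: centre of its underside, z up.
- jar: Amber glass jar with brass lid in the row, 74 mm across, 98 mm high. Stands upright at the start. Origin: centre of its underside, z up.
- mill: Waisted dark wood mill in the row, 74 mm across, 115 mm high. Stands upright at the start. Origin: centre of its underside, z up.
- bowls: Stack of three nested glass bowls, 150 mm across, 77 mm high, on the right of the tray. Stands upright at the start. Origin: centre of its underside, z up.
- jigger: Steel double jigger, 46 mm across, 90 mm high, in the middle of the tray. Stands upright at the start. Origin: centre of its underside, z up.
- shaker_lid: Domed chrome shaker lid, 68 mm across, 70 mm high, in the middle of the tray. Stands upright at the start. Origin: centre of its underside, z up.
- spoon_rest: Flat bamboo spoon rest, 70 x 170 x 14 mm (its x, y, z), lying front right. Origin: centre of its underside.
There are look-alikes about, which are no part of the job. Leave any pink or red look-alike of the canister alone.

How it is judged:
By the outcome, as a careful person would: the job done as asked, in the order asked, and still so for the second after the job is handed in, with the robot touching nothing.
It also fails if it takes over 53 s, if anything falls off the work surface, if the arm or the gripper's body presses on something with over 40 N, if the wrist force passes 120 N, or if a joint passes its speed limit or range.

## Robot

A 6-joint arm with a two-finger parallel gripper is mounted at the origin on the work surface. World frame = base frame: x ahead of the robot, y to its left, z up, the work surface at z = 0. Lengths are in m, angles in rad, forces in N, time in s.
With the tool pointing down it reaches from about 0.375 to 0.9 m from the base axis. Payload 3.1 kg.
Tool frame: the origin (TCP) lies at the very end of the fingers, on their centre line; the grasp point (between the pads) lies 19 mm behind it; z points along the fingers, y is the direction in which the jaws open and shut (so a half turn about z gives the same grasp; the last joint's range is limited). The gripper opens to 85 mm and grips with 20 to 120 N. Pads are 22 mm wide; open, the fingers measure 114 mm over their backs; the gripper's body (76 mm by 85 mm) begins 54 mm behind the grasp point. The pads swing forward as they close: fully open they stand 13 mm farther back than shut.
Start: joints at [-1.444, 0.527, 1.433, -0, 1.181, -0.178], TCP at [0.188, -0.596, 0.231] pointing down, gripper open.
Joint ranges: [-3.08, 3.08], [-0.75, 2.2], [0.22, 2.44], [-1.43, 4.57], [0, 2.65], [-2.85, 2.85]. Speed limits (rad/s): [2.79, 2.79, 3.14, 3.14, 3.14, 3.14].

## Interface

Orientations are given as a unit quaternion [x, y, z, w].
In Python, from station import * gives the robot as it stands.
- The arm moves only by the tool jog_arm, never from a script. Its argument "motion" is a list of rows, each a list of 5 numbers: the shift along the world's x, y, z in cm, then the turn about the world's z in degrees, then the closure in counts, from 0 (fully open) to 255 (shut). In form: [[tx, ty, tz, yaw, jaw], ...]. A call has 1 to 10 rows; each row shifts and turns the pose as measured when the row begins; what a row does not reach is not made up. A row lasts 1/12 s, in which the tool goes at most 41.7 mm and 7.16 degrees, less where a joint would pass 70% of its speed; a pose out of reach is approached as far as the arm can. A call with a gripper value outside its range is refused whole. The fingers move at their own pace and stop on an object; "squeeze" is the grip in N (left out, the last holds). Time passes only in rows, so rows that do not move let the fingers close. It gives the time, the measured TCP pose, the force and the opening at its end, in the units of the state.
- sense(): the state, without advancing time (a new reading comes with each control period).
- snapshot(name): name is "scene" or "top" or "wrist"; returns a dict with "img" (400x640x3 uint8, red, green, blue), "depth" (400x640 float32, m along the optical axis (not along the pixel's ray), 0 where there is no reading), "intrinsics" (3x3 intrinsics, pixels), "eye" and "attitude" of the camera in the world. Camera axes: x right, y down, z forward; pixel columns grow to the right and rows downward; lengths in m; the calibration is good to about 2 mm. A picture is of the moment at which its call begins.
- sign_off(): hands the job in, once; it reports no verdict.
The state is a dict: "t": time; "q": joint angles; "qd": joint speeds; "tau": joint torques, N m; "tcp_pos": TCP position; "tool_rot": TCP orientation; "force": force on the tool from outside, world axes, zero at the start; "ft_torque": the same for the moment, N m; "finger_gap": opening from 0.0 (shut) to 1.0 (fully open).
Only numpy, scipy, OpenCV 4.12 (cv2) and the standard library are available. Lean on these libraries where they do the work, as an engineer would, in place of code of your own. Each camera call takes 0.05 s, during which the arm holds its last target.

## Working session

There is one attempt and no reset: what is moved stays moved. The work goes in short steps, Python scripts to look and compute and a tool call to move; the robot and the scene stay as the last step left them, time stands still between calls to the robot, and variables do not carry over. Pictures are saved under pics/ and viewed, and the job is handed in when it is done.

Besides the shell and the picture viewer there is one more tool, called after "Emit:" by a JSON object that holds its "name" and its "arguments", one argument or row to a line. jog_arm: Moves the arm, as the interface text tells. Its arguments: {"type":"object","properties":{"motion":{"type":"array","items":{"type":"array","items":{"type":"number"}}},"squeeze":{"type":"number"}},"required":["motion"]}

```bash
ls; mkdir -p pics
cat > h.py <<'E'
from station import *
import numpy as np, cv2
from scipy.spatial.transform import Rotation as R
def cam(name):
    s=snapshot(name); return s
def cloud(s):
    K=np.array(s["intrinsics"]); d=s["depth"]; v,u=np.mgrid[0:d.shape[0],0:d.shape[1]]
    P=np.stack([(u-K[0,2])/K[0,0]*d,(v-K[1,2])/K[1,1]*d,d],-1)
    A=np.array(s["attitude"])
    M=A if A.shape==(3,3) else R.from_quat(A).as_matrix()
    W=P@M.T+np.array(s["eye"]); W[d<=0]=np.nan
    return W
def save(n,img): cv2.imwrite("pics/"+n,cv2.cvtColor(np.ascontiguousarray(img),cv2.COLOR_RGB2BGR))
E
python3 - <<'E'
from h import *
import pickle
print(sense())
D={}
for n in ["scene","top"]:
    s=cam(n); D[n]=dict(s); save(n+"0.png",s["img"]); print(n,s["eye"],s["attitude"],s["intrinsics"])
pickle.dump(D,open("d0.pkl","wb"))
E
```

```text
pics
{'t': 0.0, 'q': array([-1.44349486e+00,  5.28493878e-01,  1.43393457e+00, -1.10857143e-05,
        1.18138580e+00, -1.78486350e-01]), 'qd': array([ 0.00083968,  0.00141935, -0.00167136, -0.00085656, -0.00023745,
       -0.00150232]), 'tau': array([-4.56491271e-04, -4.42353380e+01, -1.78021646e+01, -2.47775688e-04,
        8.38552398e-03,  4.75106887e-06]), 'tcp_pos': array([ 0.18809178, -0.59525871,  0.23030633]), 'tool_rot': array([ 9.88333546e-01,  1.52300909e-01,  2.33011115e-05, -1.11056717e-03]), 'force': array([-0.35566025,  1.1197171 , -0.03201075]), 'ft_torque': array([ 0.01224662, -0.04343837,  0.01825146]), 'finger_gap': 1.0017454630564095}
scene [1.15411898 0.70128596 1.06643984] [ 0.28796979  0.88782236 -0.33904981 -0.11785621] [[470.92588164   0.         318.88754229]
 [  0.         470.92588164 199.57011008]
 [  0.           0.           1.        ]]
top [ 0.45219333 -0.01083183  0.93451239] [-0.70026443  0.70822456 -0.07268229  0.05258307] [[397.59399365   0.         321.0395737 ]
 [  0.         397.59399365 199.73921896]
 [  0.           0.           1.        ]]
```

View pics/scene0.png

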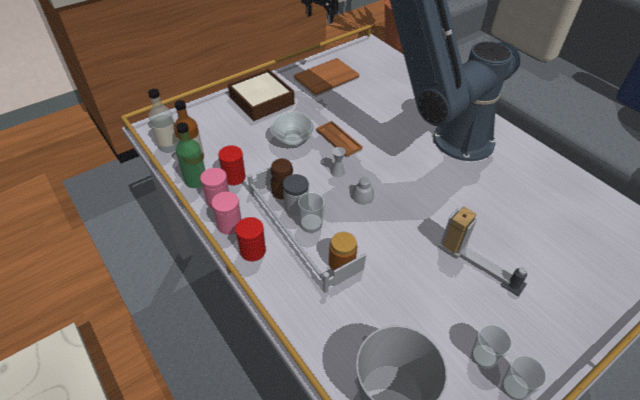

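View pics/top0.png

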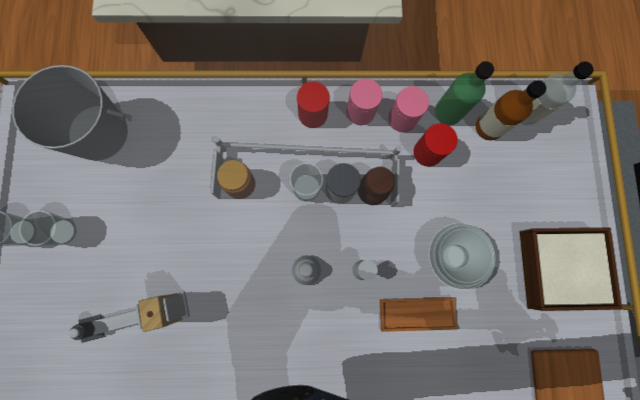

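The top picture shows the pick box in its holder at about (151,313), with the pivot post at (83,330). The row spans (215..398, 150..200). From left to right it holds the jar (235,178), the open place at about (270,180), the tumbler (306,180), the canister (343,182) and the mill (378,185). The jigger and shaker lid are at (372,269) and (306,269).

Things that could be taken for the box (wood or bamboo colour): spoon rest (418,313), board (567,372), wooden tray (570,268). Only (151,313) stands upright in a holder.

Run:
```python
from h import *
import pickle
D=pickle.load(open("d0.pkl","rb"))
W={n:cloud(D[n]) for n in D}
w=W["top"]; t=w[330:390,120:220].reshape(-1,3); print("tray z",np.nanmedian(t[:,2]))
im=D["top"]["img"]
save("crop_box.png",cv2.resize(im[270:350,60:220],None,fx=5,fy=5,interpolation=cv2.INTER_CUBIC))
save("crop_row.png",cv2.resize(im[120:220,200:415],None,fx=3.7,fy=3.7,interpolation=cv2.INTER_CUBIC))
im=D["scene"]["img"]
save("crop_box_s.png",cv2.resize(im[190:300,420:540],None,fx=5,fy=5,interpolation=cv2.INTER_CUBIC))
for n in W:
    P=W[n].reshape(-1,3); P=P[~np.isnan(P[:,0])]
    m=(P[:,2]>0.128)&(P[:,2]<0.16)&(P[:,0]<0.45)&(P[:,0]>0.1)&(P[:,1]>0.2)&(P[:,1]<0.6)
    q=P[m]; h=np.histogram(q[:,2],bins=np.arange(.128,.16,.002)); print(n,m.sum(),h[0])
    q=q[(q[:,2]>.136)&(q[:,2]<.145)]
    print(q.mean(0),cv2.minAreaRect((q[:,:2]*1000).astype(np.float32)))
```

```text
tray z -0.0003259094712865229
scene 368 [ 30  21  22  23  67 108  80  17   0   0   0   0   0   0   0]
[0.37900096 0.29804019 0.13932353] ((376.610595703125, 297.3152160644531), (63.270259857177734, 40.859535217285156), 9.641255378723145)
top 867 [ 50  78  41  19 108 315 230  26   0   0   0   0   0   0   0]
[0.37669138 0.29405883 0.13953855] ((376.7948913574219, 294.4762268066406), (60.03178787231445, 40.172813415527344), 13.350215911865234)
```

View pics/crop_box.png

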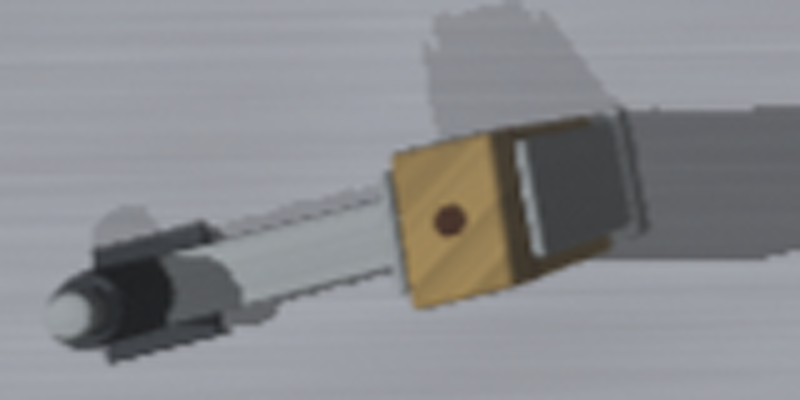

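View pics/crop_row.png

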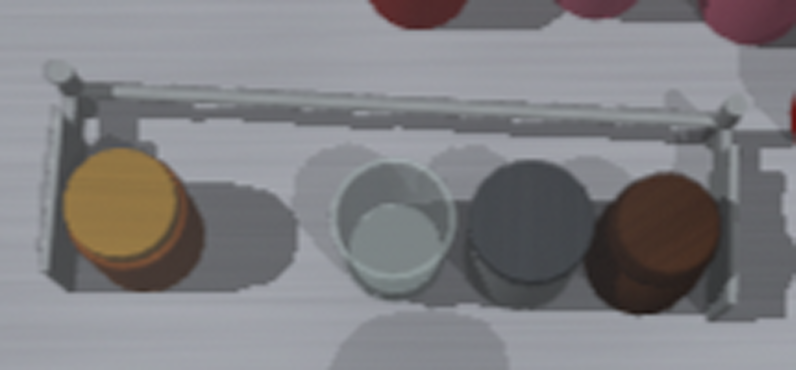

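View pics/crop_box_s.png

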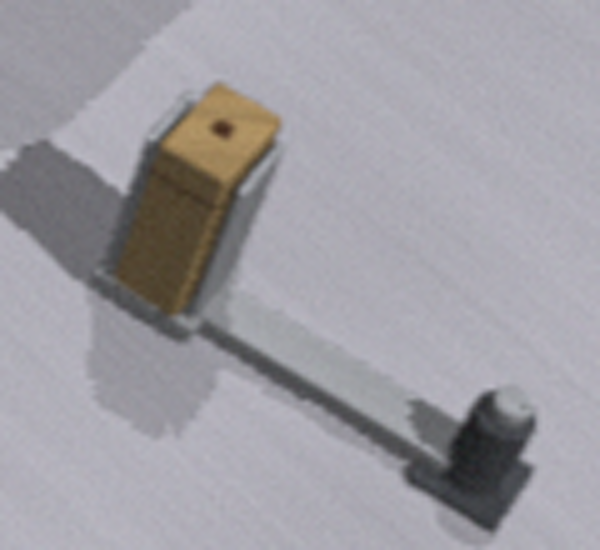

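The close crops confirm the choice: an upright bamboo box with a dark pin on its lid, between two steel plates, with a bar running to the pivot post. Next I measure the holder yaw from the post, and the row.

Run:
```python
from h import *
import pickle
from scipy.optimize import least_squares
D=pickle.load(open("d0.pkl","rb"))
W={n:cloud(D[n]) for n in D}
def pts(n,x0,x1,y0,y1,z0,z1):
    P=W[n].reshape(-1,3); P=P[~np.isnan(P[:,0])]
    return P[(P[:,0]>x0)&(P[:,0]<x1)&(P[:,1]>y0)&(P[:,1]<y1)&(P[:,2]>z0)&(P[:,2]<z1)]
for n in W:
    q=pts(n,.2,.45,.4,.6,.066,.08); print(n,"post",q.mean(0),len(q),cv2.minEnclosingCircle((q[:,:2]*1000).astype(np.float32)))
    q=pts(n,.2,.45,.2,.6,.012,.022); 
    if len(q)>20: print("bar",cv2.minAreaRect((q[:,:2]*1000).astype(np.float32)),len(q))
    # row: heights
    for nm,y,h in [("jar",.2,.098),("tumbler",.04,.1),("canister",-.05,.105),("mill",-.13,.115)]:
        q=pts(n,.5,.8,y-.08,y+.08,h-.006,h+.006)
        if len(q)>10: print(nm,q.mean(0),len(q),cv2.minEnclosingCircle((q[:,:2]*1000).astype(np.float32)))
s=D["top"]; w=W["top"]
# height map top row print components
P=w.reshape(-1,3)
g=np.full((400,600),0.0) # x 0.3-0.9? 
m=~np.isnan(P[:,0])&(P[:,2]>.03)&(P[:,2]<.2)
ix=((P[m,0]-.45)/.001).astype(int); iy=((P[m,1]+.25)/.001).astype(int)
ok=(ix>=0)&(ix<400)&(iy>=0)&(iy<600)
g[ix[ok],iy[ok]]=P[m,2][ok]
g=g[::-1,::-1]
c=cv2.applyColorMap((np.clip(g/.13,0,1)*255).astype(np.uint8),cv2.COLORMAP_JET); c[g==0]=0
for i in range(0,400,50): cv2.putText(c,"%.2f"%(.85-i*.001),(0,i+5),0,.35,(255,255,255)); 
for i in range(0,600,100): cv2.putText(c,"%.2f"%(.35-i*.001),(i,395),0,.35,(255,255,255)); 
cv2.imwrite("pics/hm.png",c)
```

```text
scene post [0.33693409 0.47665938 0.07042222] 47 ((335.8844909667969, 477.9440002441406), 12.949431419372559)
bar ((356.9645080566406, 377.2530517578125), (54.07687759399414, 230.9818115234375), 17.701425552368164) 642
jar [0.66202998 0.15771405 0.09722704] 425 ((661.547607421875, 157.17454528808594), 33.96645736694336)
tumbler [ 0.65101181 -0.00184423  0.09812589] 139 ((706.6754760742188, -12.93107795715332), 93.71456146240234)
canister [ 0.64925374 -0.07368887  0.10374537] 444 ((700.5914306640625, -46.03361892700195), 101.9930419921875)
mill [ 0.64424081 -0.15779486  0.11245763] 221 ((643.5407104492188, -122.11831665039062), 69.00006103515625)
top post [0.33516762 0.47282596 0.07092446] 82 ((335.2074279785156, 473.6714172363281), 9.530923843383789)
bar ((361.8193359375, 368.5960998535156), (55.15224838256836, 214.61895751953125), 12.449467658996582) 704
jar [0.65911647 0.15370022 0.0975723 ] 721 ((660.4878540039062, 153.98553466796875), 33.31583023071289)
tumbler [ 0.66014642 -0.00489635  0.09895959] 221 ((706.3134765625, -14.359655380249023), 94.5299301147461)
canister [ 0.64702867 -0.07620236  0.10392646] 1007 ((701.0004272460938, -47.50943374633789), 103.3076400756836)
mill [ 0.64168411 -0.16273894  0.11236273] 600 ((645.2755737304688, -128.84609985351562), 64.02967834472656)
```

View pics/hm.png

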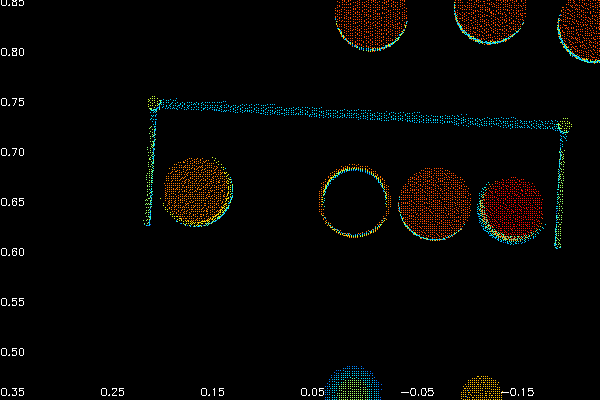

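```bash
cat > fit.py <<'E'
from h import *
from scipy.optimize import least_squares
def sel(Wn,x0,x1,y0,y1,z0,z1):
    P=Wn.reshape(-1,3); P=P[~np.isnan(P[:,0])]
    return P[(P[:,0]>x0)&(P[:,0]<x1)&(P[:,1]>y0)&(P[:,1]<y1)&(P[:,2]>z0)&(P[:,2]<z1)]
def row(Wn):
    C={}
    for nm,x,y,h in [("jar",.661,.156,.098),("tumbler",.652,.0,.1),("canister",.648,-.075,.105),("mill",.643,-.155,.115)]:
        q=sel(Wn,x-.045,x+.045,y-.045,y+.045,h-.007,h+.004)
        if len(q)<15: continue
        hull=cv2.convexHull((q[:,:2]*1000).astype(np.float32))[:,0]
        f=lambda p: np.hypot(hull[:,0]-p[0],hull[:,1]-p[1])-p[2]
        r=least_squares(f,[x*1000,y*1000,35],loss="soft_l1"); C[nm]=r.x[:3]
        print(nm,r.x.round(1),len(q),"enc",np.round(cv2.minEnclosingCircle(hull)[0],1),round(cv2.minEnclosingCircle(hull)[1],1))
    q=sel(Wn,.715,.76,-.18,.19,.036,.05)
    l=cv2.fitLine((q[:,:2]*1000).astype(np.float32),cv2.DIST_HUBER,0,.01,.01).ravel(); 
    print("bar",l.round(4),"yaw",np.degrees(np.arctan2(-l[0]*np.sign(l[1]),abs(l[1]))).round(2))
    for s,y0,y1 in [("L",.19,.24),("R",-.23,-.18)]:
        q=sel(Wn,.58,.72,y0,y1,.062,.078)
        if len(q)>10:
            l=cv2.fitLine((q[:,:2]*1000).astype(np.float32),cv2.DIST_HUBER,0,.01,.01).ravel(); print("plate",s,l.round(3),np.degrees(np.arctan2(l[1],l[0])).round(2),len(q))
    return C
E
python3 - <<'E'
from fit import *
import pickle
D=pickle.load(open("d0.pkl","rb"))
for n in D:
    print(n); w=cloud(D[n]); row(w)
    for nm,b in [("lid",(.42,.56,-.06,.07,.03,.08)),("jig",(.42,.56,-.16,-.06,.03,.1))]:
        q=sel(w,*b); print(nm,q.min(0).round(3),q.max(0).round(3))
E
```

```text
scene
jar [661.4 156.8  32.7] 428 enc [661.5 157.2] 34.0
tumbler [650.   -3.1  36.9] 153 enc [652.1  -4.7] 40.1
canister [645.  -74.8  43. ] 411 enc [645.5 -74. ] 45.7
mill [ 643.7 -159.3   30.2] 229 enc [ 643.6 -150.8] 40.4
bar [5.530000e-02 9.985000e-01 7.388556e+02 1.790460e+01] yaw -3.17
plate L [ 9.99000e-01 -4.40000e-02  6.73080e+02  2.03151e+02] -2.52 133
plate R [ 9.98000e-01 -5.90000e-02  6.79184e+02 -2.08469e+02] -3.39 49
lid [ 0.434 -0.028  0.03 ] [0.487 0.028 0.074]
jig [ 0.434 -0.151  0.03 ] [ 0.475 -0.11   0.095]
top
jar [659.8 154.1  32.5] 724 enc [660.5 154. ] 33.3
tumbler [649.2  -4.7  36.4] 221 enc [649.5  -4.5] 36.9
canister [645.9 -83.1  37.3] 928 enc [650.9 -73.5] 49.0
mill [ 642.4 -163.5   30.1] 616 enc [ 642.3 -163.4] 30.6
bar [5.630000e-02 9.984000e-01 7.352956e+02 5.169100e+00] yaw -3.23
plate L [ 9.98000e-01 -5.60000e-02  6.70654e+02  1.99678e+02] -3.23 139
plate R [ 9.99000e-01 -5.30000e-02  6.54564e+02 -2.10230e+02] -3.03 142
lid [ 0.428 -0.031  0.03 ] [0.484 0.025 0.073]
jig [ 0.434 -0.152  0.03 ] [ 0.474 -0.111  0.093]
```

Emit:
{"name": "jog_arm", "arguments": {
  "motion": [
    [2.2,3.2,0.5,3.3,0],
    [2.2,3.2,0.5,3.3,0],
    [2.2,3.2,0.5,3.3,0],
    [2.2,3.2,0.5,3.3,0],
    [2.2,3.2,0.5,3.3,0],
    [2.2,3.2,0.5,3.3,0],
    [2.2,3.2,0.5,3.3,0],
    [2.2,3.2,0.5,3.3,0],
    [2.2,3.2,0.5,3.3,0],
    [2.2,3.2,0.5,3.3,0]
  ],
  "squeeze": 40
}}

```text
t: 0.93
tcp_pos: [0.4074, -0.2664, 0.2761]
tool_rot: [0.902, 0.432, -0.002, -0.003]
force: [1.8, -0.6, 0.2]
finger_gap: 1.0
```

Emit:
{"name": "jog_arm", "arguments": {
  "motion": [
    [1.0,3.5,0.2,3.3,0],
    [1.0,3.5,0.2,3.3,0],
    [1.0,3.5,0.2,3.3,0],
    [0.5,3.5,0.2,3.3,0],
    [0,3.5,0.2,3.3,0],
    [0,3.5,0.2,3.3,0],
    [-0.5,3.5,0.2,3.3,0],
    [-0.5,3.5,0,3.3,0],
    [-1.0,3.5,0,3.3,0],
    [-1.0,3.5,0,3.3,0]
  ]
}}

```text
t: 1.77
tcp_pos: [0.4162, 0.1007, 0.2902]
tool_rot: [0.732, 0.681, -0.0, -0.002]
force: [1.2, 0.1, -0.4]
finger_gap: 1.001
```

Emit:
{"name": "jog_arm", "arguments": {
  "motion": [
    [-1.0,3.5,0,3.3,0],
    [-1.0,3.5,0,3.3,0],
    [-1.0,3.5,0,3.3,0],
    [-1.0,3.0,0,3.3,0],
    [0,0,0,0,0]
  ]
}}

```text
t: 2.18
tcp_pos: [0.3693, 0.2467, 0.2894]
tool_rot: [0.641, 0.767, -0.0, -0.003]
force: [0.3, -1.0, 0.3]
finger_gap: 0.999
```

```bash
cat >> h.py <<'E'
def st():
    s=sense(); p=s["tcp_pos"]; M=R.from_quat(s["tool_rot"]).as_matrix()
    j=M[:,1]; print("t %.2f"%s["t"],"tcp",(p*1000).round(1),"jaw yaw %.2f"%(np.degrees(np.arctan2(j[1],j[0]))),"tilt",(M[:2,2]*57.3).round(2),"F",s["force"].round(2),"gap %.3f"%s["finger_gap"])
    return s
E
python3 - <<'E'
from fit import *
import pickle
st()
s=cam("wrist"); save("wrist1.png",s["img"]); t=cam("top")
pickle.dump({"wrist":dict(s),"top":dict(t)},open("d1.pkl","wb"))
w=cloud(s)
q=sel(w,.3,.45,.22,.38,.134,.146); print(len(q),q.mean(0) if len(q) else 0,cv2.minAreaRect((q[:,:2]*1000).astype(np.float32)))
E
```

```text
t 2.18 tcp [369.3 246.7 289.4] jaw yaw 10.21 tilt [-0.32  0.21] F [ 0.26 -1.02  0.25] gap 0.999
2919 [0.37682648 0.29838386 0.13896048] ((377.1378479003906, 297.53582763671875), (60.12845993041992, 40.110511779785156), 12.226287841796875)
```

View pics/wrist1.png

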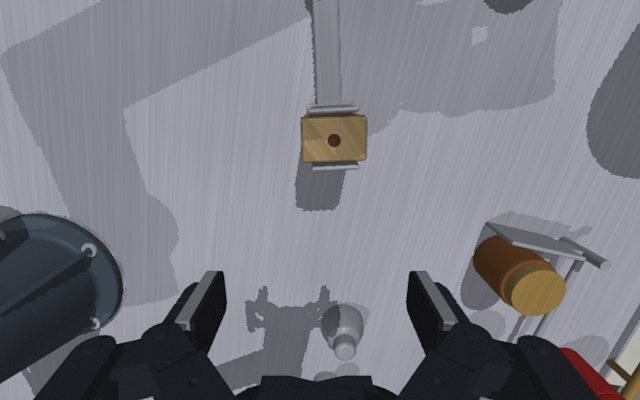

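The wrist view shows the box lid at (334,138) between the plate edges at (333,108) and (335,166). It measures 60 x 40 at (0.377, 0.2975) and about 12.8° yaw, which agrees with the other cameras. Now I move above it and look once more.

Emit:
{"name": "jog_arm", "arguments": {
  "motion": [
    [0.4,2.6,0,1.4,0],
    [0.4,2.6,0,1.4,0],
    [0,0,-3,0,0],
    [0,0,-3,0,0],
    [0,0,-2,0,0],
    [0,0,0,0,0],
    [0,0,0,0,0]
  ]
}}

```text
t: 2.87
tcp_pos: [0.3857, 0.2901, 0.2077]
tool_rot: [0.629, 0.777, 0.0, 0.001]
force: [0.8, 1.3, 0.5]
finger_gap: 1.001
```

Run:
```python
from fit import *
st()
s=cam("wrist"); save("wrist2.png",s["img"])
w=cloud(s)
q=sel(w,.3,.45,.22,.38,.134,.146); print(len(q),q.mean(0) if len(q) else 0,cv2.minAreaRect((q[:,:2]*1000).astype(np.float32)))
```

```text
t 2.87 tcp [385.7 290.1 207.7] jaw yaw 12.03 tilt [ 0.1  -0.07] F [0.83 1.34 0.48] gap 1.001
4525 [0.37683894 0.29954281 0.13890832] ((376.87213134765625, 298.2162780761719), (60.15980911254883, 39.17414474487305), 11.93818473815918)
```

View pics/wrist2.png

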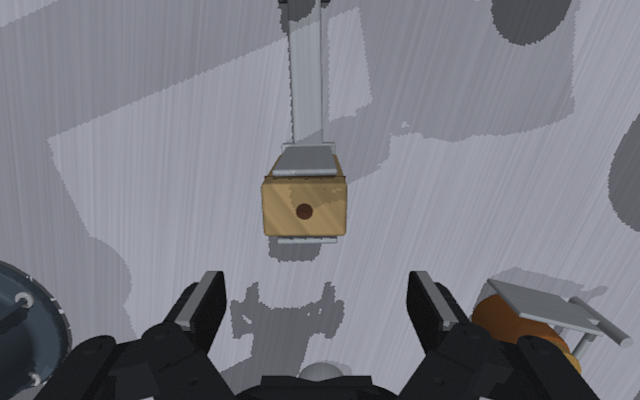

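The lid is at (304,208), still left of centre between the fingers. I need about -8.5 mm in x and +7 mm in y.

Emit:
{"name": "jog_arm", "arguments": {
  "motion": [
    [-0.4,0.3,0,0.4,0],
    [-0.4,0.3,0,0.4,0],
    [0,0,0,0,0],
    [0,0,0,0,0]
  ]
}}

```text
t: 3.25
tcp_pos: [0.3801, 0.2958, 0.2119]
tool_rot: [0.625, 0.781, 0.003, 0.003]
force: [-0.1, 0.5, 0.4]
finger_gap: 1.003
```

Run:
```python
from fit import *
st()
```

```text
t 3.25 tcp [380.1 295.8 211.9] jaw yaw 12.69 tilt [0.5  0.09] F [-0.15  0.52  0.39] gap 1.003
```

Emit:
{"name": "jog_arm", "arguments": {
  "motion": [
    [-0.2,0.1,-1,0,0],
    [-0.1,0,-1.5,0,0],
    [0,0,-1.5,0,0],
    [0,0,-0.5,0,0],
    [0,0,0,0,0]
  ]
}}

```text
t: 3.67
tcp_pos: [0.3796, 0.2991, 0.1705]
tool_rot: [0.624, 0.782, 0.009, 0.006]
force: [-0.8, -0.0, -0.1]
finger_gap: 0.999
```

Run:
```python
from fit import *
st()
s=cam("wrist"); save("wrist3.png",s["img"])
st()
```

```text
t 3.67 tcp [379.6 299.1 170.5] jaw yaw 12.81 tilt [1.18 0.4 ] F [-0.84 -0.01 -0.11] gap 0.999
t 3.72 tcp [379.8 299.2 170.9] jaw yaw 12.81 tilt [1.21 0.41] F [-0.38  0.97  0.01] gap 1.006
```

View pics/wrist3.png

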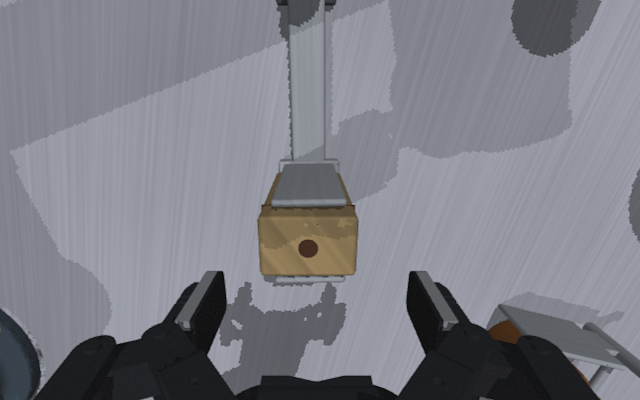

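The lid is at (308,240), roughly centred between the fingertips (224 and 408), but a small tilt of 1.2° has crept in. I'll test what removes it before descending.

Emit:
{"name": "jog_arm", "arguments": {
  "motion": [
    [0,0,1.5,0,0],
    [0,0,1.5,0,0],
    [0,0,1.5,0,0]
  ]
}}

```text
t: 3.97
tcp_pos: [0.3784, 0.2985, 0.2164]
tool_rot: [0.624, 0.782, 0.007, 0.005]
force: [-0.2, 0.6, -0.3]
finger_gap: 1.0
```

Run:
```python
from fit import *
st()
```

```text
t 3.97 tcp [378.4 298.5 216.4] jaw yaw 12.82 tilt [0.92 0.27] F [-0.22  0.56 -0.3 ] gap 1.000
```

Emit:
{"name": "jog_arm", "arguments": {
  "motion": [
    [0,0,0,0,0],
    [0,0,0,0,0],
    [0,0,0,0,0]
  ]
}}

```text
t: 4.22
tcp_pos: [0.3812, 0.3, 0.2211]
tool_rot: [0.623, 0.782, 0.012, 0.007]
force: [-0.3, -0.5, 0.4]
finger_gap: 1.0
```

Run:
```python
from fit import *
st()
```

```text
t 4.22 tcp [381.2 300.  221.1] jaw yaw 12.85 tilt [1.52 0.54] F [-0.29 -0.53  0.4 ] gap 1.000
```

Emit:
{"name": "jog_arm", "arguments": {
  "motion": [
    [0,0,0,0,0]
  ]
}}

```text
t: 4.3
tcp_pos: [0.3811, 0.3, 0.2209]
tool_rot: [0.623, 0.782, 0.012, 0.007]
force: [0.8, -1.0, -0.3]
finger_gap: 0.997
```

Run:
```python
from fit import *
s=st();print(s["q"].round(4))
```

```text
t 4.30 tcp [381.1 300.  220.9] jaw yaw 12.85 tilt [1.51 0.54] F [ 0.78 -0.96 -0.32] gap 0.997
[ 0.4376  0.345   1.8056 -0.0032  0.9633  0.2151]
```

Emit:
{"name": "jog_arm", "arguments": {
  "motion": [
    [0,0,0,0,0]
  ]
}}

```text
t: 4.38
tcp_pos: [0.3808, 0.2998, 0.2205]
tool_rot: [0.624, 0.782, 0.011, 0.007]
force: [-0.2, -0.5, -0.4]
finger_gap: 0.998
```

Run:
```python
from fit import *
s=st();print(s["q"].round(4))
```

```text
t 4.38 tcp [380.8 299.8 220.5] jaw yaw 12.84 tilt [1.46 0.52] F [-0.17 -0.52 -0.4 ] gap 0.998
[ 0.4376  0.3455  1.8062 -0.0032  0.9629  0.2152]
```

Emit:
{"name": "jog_arm", "arguments": {
  "motion": [
    [0,0,-0.5,0,0]
  ]
}}

```text
t: 4.47
tcp_pos: [0.3811, 0.3, 0.2155]
tool_rot: [0.623, 0.782, 0.012, 0.007]
force: [-0.0, 0.2, -0.2]
finger_gap: 1.001
```

Run:
```python
from fit import *
s=st();print(s["q"].round(4))
```

```text
t 4.47 tcp [381.1 300.  215.5] jaw yaw 12.85 tilt [1.51 0.54] F [-0.01  0.23 -0.24] gap 1.001
[ 0.4376  0.353   1.8119 -0.0033  0.9488  0.2152]
```

Emit:
{"name": "jog_arm", "arguments": {
  "motion": [
    [0,0,-0.5,0,0]
  ]
}}

```text
t: 4.55
tcp_pos: [0.3808, 0.2998, 0.2097]
tool_rot: [0.624, 0.782, 0.012, 0.007]
force: [0.3, -1.0, 1.3]
finger_gap: 1.002
```

Run:
```python
from fit import *
s=st();print(s["q"].round(4))
```

```text
t 4.55 tcp [380.8 299.8 209.7] jaw yaw 12.84 tilt [1.47 0.52] F [ 0.29 -1.04  1.29] gap 1.002
[ 0.4375  0.3618  1.8186 -0.0033  0.9342  0.2153]
```

Emit:
{"name": "jog_arm", "arguments": {
  "motion": [
    [0,0,-0.5,0,0]
  ]
}}

```text
t: 4.63
tcp_pos: [0.3806, 0.2997, 0.2038]
tool_rot: [0.624, 0.782, 0.011, 0.007]
force: [0.2, -0.5, 0.9]
finger_gap: 1.001
```

Run:
```python
from fit import *
s=st();print(s["q"].round(4))
```

```text
t 4.63 tcp [380.6 299.7 203.8] jaw yaw 12.84 tilt [1.42 0.5 ] F [ 0.21 -0.53  0.88] gap 1.001
[ 0.4375  0.3709  1.8252 -0.0033  0.9193  0.2153]
```

Emit:
{"name": "jog_arm", "arguments": {
  "motion": [
    [-0.1,-0.1,-0.5,0,0],
    [-0.1,-0.1,-0.5,0,0],
    [-0.1,-0.1,-0.5,0,0],
    [0,0,-0.5,0,0],
    [0,0,-0.5,0,0],
    [0,0,-0.5,0,0]
  ]
}}

```text
t: 5.13
tcp_pos: [0.3759, 0.2956, 0.1685]
tool_rot: [0.624, 0.782, 0.009, 0.006]
force: [0.2, -0.3, -0.0]
finger_gap: 1.003
```

Run:
```python
from fit import *
s=st();print(s["q"].round(4))
```

```text
t 5.13 tcp [375.9 295.6 168.5] jaw yaw 12.83 tilt [1.16 0.38] F [ 0.22 -0.32 -0.04] gap 1.003
[ 0.4338  0.4233  1.8725 -0.0035  0.8247  0.2122]
```

Emit:
{"name": "jog_arm", "arguments": {
  "motion": [
    [0,0,0,0,0]
  ]
}}

```text
t: 5.22
tcp_pos: [0.3753, 0.2953, 0.1674]
tool_rot: [0.624, 0.782, 0.008, 0.005]
force: [0.5, 0.0, -0.9]
finger_gap: 1.002
```

Run:
```python
from fit import *
s=st();print(s["q"].round(4),s["qd"].round(4))
```

```text
t 5.22 tcp [375.3 295.3 167.4] jaw yaw 12.83 tilt [1.05 0.32] F [ 0.52  0.03 -0.85] gap 1.002
[ 0.4337  0.4252  1.8737 -0.0035  0.8237  0.2122] [ 0.0004 -0.004  -0.0063  0.0001  0.0006  0.0001]
```

Emit:
{"name": "jog_arm", "arguments": {
  "motion": [
    [0,0,0,0,0]
  ]
}}

```text
t: 5.3
tcp_pos: [0.3753, 0.2953, 0.1671]
tool_rot: [0.624, 0.782, 0.008, 0.005]
force: [0.4, 0.9, 0.6]
finger_gap: 1.0
```

Run:
```python
from fit import *
s=st();print(s["q"].round(4),s["qd"].round(4))
```

```text
t 5.30 tcp [375.3 295.3 167.1] jaw yaw 12.83 tilt [1.03 0.31] F [0.44 0.9  0.62] gap 1.000
[ 0.4337  0.4259  1.8738 -0.0035  0.8234  0.2122] [ 0.0015  0.011   0.0074 -0.0006 -0.0077 -0.0002]
```

Emit:
{"name": "jog_arm", "arguments": {
  "motion": [
    [0,0,-0.5,0,0],
    [0,0,-0.5,0,0],
    [0.05,0.05,-0.5,0,0],
    [0.05,0.05,-0.5,0,0],
    [0,0,-0.5,0,0],
    [0,0,-0.5,0,0],
    [0,0,-0.5,0,0],
    [0,0,-0.5,0,0]
  ]
}}

```text
t: 5.97
tcp_pos: [0.3779, 0.2972, 0.1245]
tool_rot: [0.624, 0.782, 0.01, 0.006]
force: [-0.5, 0.9, 0.6]
finger_gap: 1.002
```

Run:
```python
from fit import *
s=st();print(s["q"].round(4))
```

```text
t 5.97 tcp [377.9 297.2 124.5] jaw yaw 12.84 tilt [1.26 0.42] F [-0.54  0.94  0.6 ] gap 1.002
[ 0.4351  0.5048  1.9054 -0.004   0.7084  0.214 ]
```

Emit:
{"name": "jog_arm", "arguments": {
  "motion": [
    [-0.1,-0.03,-0.6,0,0],
    [0,0,-0.6,0,0],
    [0,0,-0.6,0,0],
    [0,0,-0.6,0,0],
    [0,0,-0.4,0,0],
    [0,0,-0.2,0,0],
    [0,0,0,0,0]
  ]
}}

```text
t: 6.55
tcp_pos: [0.3759, 0.2964, 0.0895]
tool_rot: [0.624, 0.782, 0.008, 0.006]
force: [-0.6, 0.3, 0.4]
finger_gap: 0.999
```

Run:
```python
from fit import *
s=st();print(s["q"].round(4))
s=cam("wrist"); save("wrist4.png",s["img"])
```

```text
t 6.55 tcp [375.9 296.4  89.5] jaw yaw 12.83 tilt [1.1  0.35] F [-0.59  0.25  0.43] gap 0.999
[ 0.4353  0.5716  1.9315 -0.0045  0.6186  0.215 ]
```

View pics/wrist4.png

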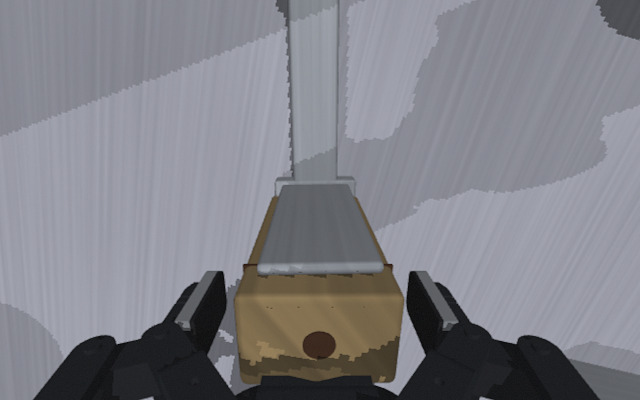

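The box lid (x 235–403) sits centred between the pads (224 and 408). I close on the narrow ends.

Emit:
{"name": "jog_arm", "arguments": {
  "motion": [
    [0,0,0,0,255],
    [0,0,0,0,255],
    [0,0,0,0,255],
    [0,0,0,0,255],
    [0,0,0,0,255],
    [0,0,0,0,255]
  ],
  "squeeze": 45
}}

```text
t: 7.1
tcp_pos: [0.3758, 0.2964, 0.0904]
tool_rot: [0.624, 0.782, 0.009, 0.006]
force: [0.8, 0.5, -2.7]
finger_gap: 0.699
```

Run:
```python
from fit import *
s=st()
```

```text
t 7.10 tcp [375.8 296.4  90.4] jaw yaw 12.83 tilt [1.13 0.36] F [ 0.78  0.47 -2.71] gap 0.699
```

Emit:
{"name": "jog_arm", "arguments": {
  "motion": [
    [0,0,0.5,0,255],
    [0,0,1.0,0,255],
    [0,0,1.2,0,255],
    [0,0,1.2,0,255],
    [0,0,1.2,0,255]
  ]
}}

```text
t: 7.52
tcp_pos: [0.3726, 0.2948, 0.1407]
tool_rot: [0.624, 0.782, 0.004, 0.003]
force: [-0.1, 0.9, -2.8]
finger_gap: 0.699
```

Run:
```python
from fit import *
s=st()
```

```text
t 7.52 tcp [372.6 294.8 140.7] jaw yaw 12.82 tilt [0.6  0.12] F [-0.12  0.87 -2.81] gap 0.699
```

Emit:
{"name": "jog_arm", "arguments": {
  "motion": [
    [0.05,0.05,1.2,0,255],
    [0.05,0.05,1.2,0,255],
    [0,0,1.2,0,255],
    [0,0,1.2,0,255],
    [0,0,1.2,0,255],
    [0,0,1.2,0,255],
    [0,0,1.0,0,255],
    [0,0,0.5,0,255]
  ]
}}

```text
t: 8.18
tcp_pos: [0.3703, 0.2944, 0.234]
tool_rot: [0.624, 0.782, 0.003, 0.003]
force: [0.9, -0.1, -3.0]
finger_gap: 0.699
```

Run:
```python
from fit import *
s=st()
s=cam("wrist"); save("wrist5.png",s["img"]);s=cam("scene"); save("scene5.png",s["img"])
```

```text
t 8.18 tcp [370.3 294.4 234. ] jaw yaw 12.84 tilt [0.47 0.05] F [ 0.91 -0.05 -2.98] gap 0.699
```

View pics/scene5.png

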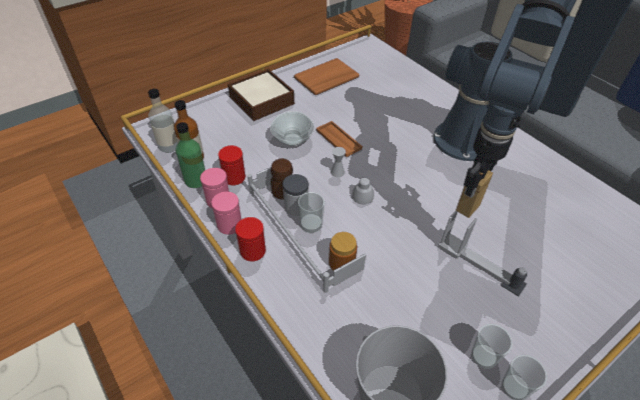

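The scene picture shows the box at (475,190), clear above the holder plates at (458,232). Now I carry it to the bare patch at about (0.50, 0.15), turning it +74° so that its broad faces become square to the row.

Emit:
{"name": "jog_arm", "arguments": {
  "motion": [
    [0.5,-0.5,0,3,255],
    [1.0,-1.1,0,5,255],
    [1.2,-1.3,0,6,255],
    [1.2,-1.3,0,6,255],
    [1.2,-1.3,0,6,255],
    [1.2,-1.3,0,6,255],
    [1.2,-1.3,0,6,255],
    [1.2,-1.3,0,6,255],
    [1.2,-1.3,0,6,255],
    [1.2,-1.3,0,6,255]
  ]
}}

```text
t: 9.12
tcp_pos: [0.4753, 0.1693, 0.2249]
tool_rot: [0.158, 0.987, -0.003, -0.006]
force: [-0.3, 0.7, -2.3]
finger_gap: 0.695
```

Run:
```python
from fit import *
s=st()
```

```text
t 9.12 tcp [475.3 169.3 224.9] jaw yaw 71.86 tilt [-0.73 -0.22] F [-0.31  0.75 -2.27] gap 0.695
```

Emit:
{"name": "jog_arm", "arguments": {
  "motion": [
    [1.0,-0.8,0,6,255],
    [0.6,-0.5,0,4,255],
    [0.3,-0.2,0,2,255],
    [0,0,0,1,255],
    [0,0,0,0,255],
    [0,0,0,0,255]
  ]
}}

```text
t: 9.62
tcp_pos: [0.4947, 0.1495, 0.2187]
tool_rot: [0.04, 0.999, -0.005, -0.01]
force: [0.6, -0.2, -3.4]
finger_gap: 0.697
```

Run:
```python
from fit import *
s=st()
s=cam("top"); save("top6.png",s["img"]);w=cloud(s)
import pickle; pickle.dump(dict(s),open("d6.pkl","wb"))
s=cam("scene"); save("scene6.png",s["img"])
```

```text
t 9.62 tcp [494.7 149.5 218.7] jaw yaw 85.37 tilt [-1.21 -0.52] F [ 0.61 -0.23 -3.41] gap 0.697
```

View pics/top6.png

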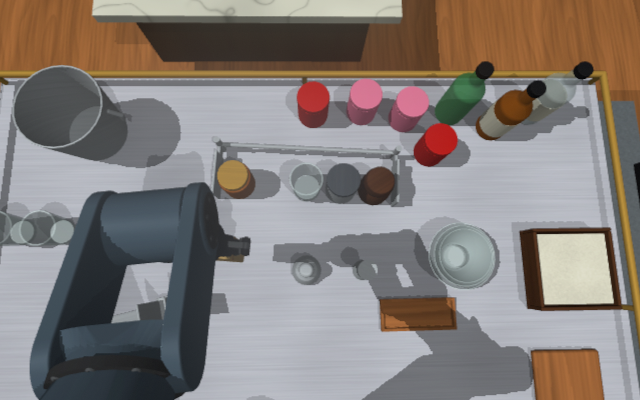

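View pics/scene6.png

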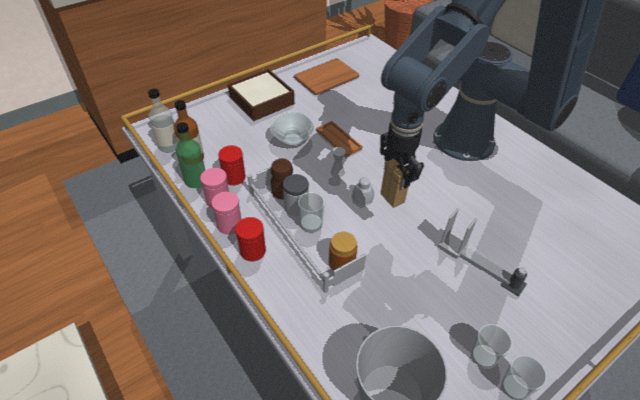

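The box is now held at scene (395,185), over the bare patch. The shaker lid is at (363,190), and the row and holder are well clear.

Emit:
{"name": "jog_arm", "arguments": {
  "motion": [
    [0.05,0,-0.6,0.5,255],
    [0.05,0,-1.2,0.5,255],
    [0.05,0,-1.4,0.4,255],
    [0.05,0,-1.4,0,255],
    [0.05,0,-1.4,0,255],
    [0.05,0,-1.4,0,255],
    [0.05,0,-1.2,0,255],
    [0.05,0,-1.0,0,255]
  ]
}}

```text
t: 10.38
tcp_pos: [0.4991, 0.1527, 0.1205]
tool_rot: [0.025, 1.0, -0.004, -0.006]
force: [0.1, -0.1, -2.0]
finger_gap: 0.699
```

Run:
```python
from fit import *
s=st()
```

```text
t 10.38 tcp [499.1 152.7 120.5] jaw yaw 87.16 tilt [-0.68 -0.47] F [ 0.08 -0.06 -1.98] gap 0.699
```

Emit:
{"name": "jog_arm", "arguments": {
  "motion": [
    [0.05,0,-0.8,0,255],
    [0.05,0,-0.8,0,255],
    [0.05,0,-0.8,0,255],
    [0.05,0,-0.6,0,255],
    [0.05,0,-0.4,0,255],
    [0.05,0,-0.2,0,255]
  ]
}}

```text
t: 10.88
tcp_pos: [0.5014, 0.1537, 0.0798]
tool_rot: [0.024, 1.0, -0.004, -0.007]
force: [0.4, 0.3, -3.1]
finger_gap: 0.695
```

Run:
```python
from fit import *
s=st()
s=cam("scene"); save("scene7.png",cv2.resize(s["img"][100:270,300:480],None,fx=4,fy=3.5))
```

```text
t 10.88 tcp [501.4 153.7  79.8] jaw yaw 87.27 tilt [-0.79 -0.48] F [ 0.43  0.34 -3.12] gap 0.695
```

View pics/scene7.png

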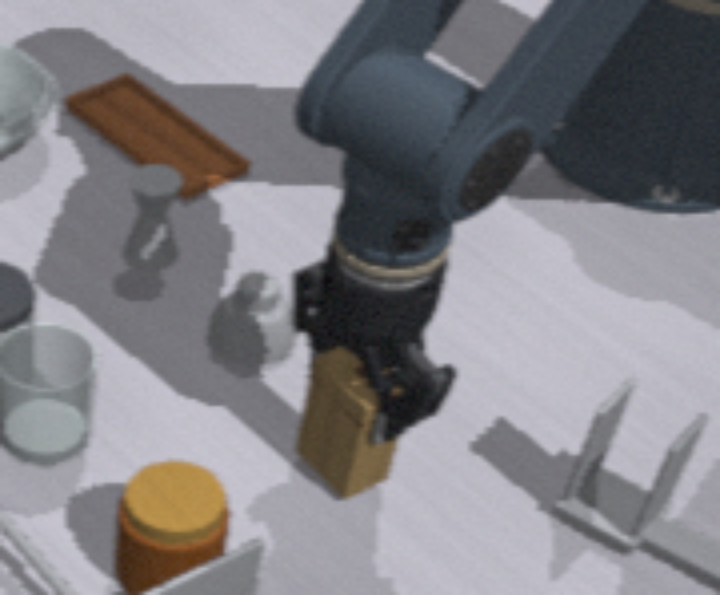

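Held just above the tray, with nothing near. I lower in small steps, watching the force.

Emit:
{"name": "jog_arm", "arguments": {
  "motion": [
    [0,0,-0.25,0,255],
    [0,0,-0.25,0,255],
    [0,0,-0.1,0,255]
  ]
}}

```text
t: 11.18
tcp_pos: [0.5025, 0.1537, 0.074]
tool_rot: [0.024, 1.0, -0.004, -0.006]
force: [1.2, -0.0, -3.6]
finger_gap: 0.697
```

Run:
```python
from fit import *
s=st()
```

```text
t 11.18 tcp [502.5 153.7  74. ] jaw yaw 87.25 tilt [-0.66 -0.46] F [ 1.22 -0.03 -3.62] gap 0.697
```

Emit:
{"name": "jog_arm", "arguments": {
  "motion": [
    [0,0,-0.12,0,255]
  ]
}}

```text
t: 11.27
tcp_pos: [0.5027, 0.1537, 0.0729]
tool_rot: [0.024, 1.0, -0.004, -0.005]
force: [-0.3, 0.2, -2.7]
finger_gap: 0.699
```

Emit:
{"name": "jog_arm", "arguments": {
  "motion": [
    [0,0,-0.1,0,255]
  ]
}}

```text
t: 11.35
tcp_pos: [0.5029, 0.1537, 0.072]
tool_rot: [0.024, 1.0, -0.004, -0.005]
force: [0.3, -0.3, -2.9]
finger_gap: 0.697
```

Emit:
{"name": "jog_arm", "arguments": {
  "motion": [
    [0,0,-0.1,0,255]
  ]
}}

```text
t: 11.43
tcp_pos: [0.503, 0.1537, 0.0711]
tool_rot: [0.024, 1.0, -0.004, -0.005]
force: [-0.1, 0.6, -2.6]
finger_gap: 0.698
```

Emit:
{"name": "jog_arm", "arguments": {
  "motion": [
    [0,0,-0.1,0,255]
  ]
}}

```text
t: 11.52
tcp_pos: [0.5032, 0.1537, 0.0709]
tool_rot: [0.024, 1.0, -0.004, -0.005]
force: [-1.8, -1.2, 12.0]
finger_gap: 0.701
```

Run:
```python
from fit import *
s=st()
```

```text
t 11.52 tcp [503.2 153.7  70.9] jaw yaw 87.26 tilt [-0.55 -0.46] F [-1.8  -1.18 12.05] gap 0.701
```

Contact came at TCP z = 0.071, as predicted. I release.

Emit:
{"name": "jog_arm", "arguments": {
  "motion": [
    [0,0,0,0,200],
    [0,0,0,0,120],
    [0,0,0,0,0],
    [0,0,0,0,0],
    [0,0,0,0,0],
    [0,0,0,0,0]
  ]
}}

```text
t: 12.02
tcp_pos: [0.505, 0.1538, 0.0725]
tool_rot: [0.024, 1.0, -0.004, -0.002]
force: [0.1, -0.1, 0.8]
finger_gap: 0.997
```

Run:
```python
from fit import *
s=st()
s=cam("wrist"); save("wrist8.png",s["img"])
```

```text
t 12.02 tcp [505.  153.8  72.5] jaw yaw 87.26 tilt [-0.27 -0.44] F [ 0.11 -0.05  0.83] gap 0.997
```

View pics/wrist8.png

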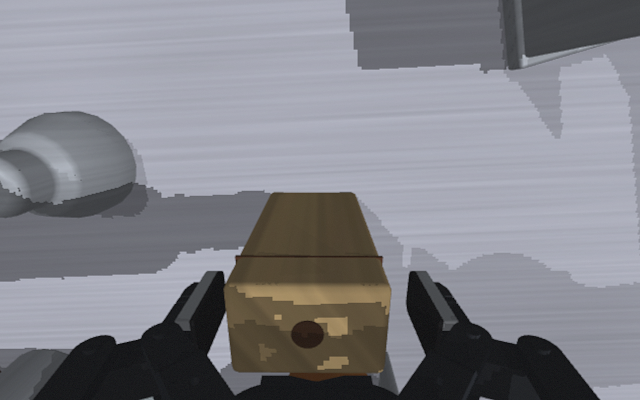

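The box stands free at image (308,330), with the shaker lid far left at (65,165). I raise straight up slowly, with a slight -y shift to centre.

Emit:
{"name": "jog_arm", "arguments": {
  "motion": [
    [0,-0.1,0.4,0,0],
    [0,-0.1,0.8,0,0],
    [0,0,1.2,0,0],
    [0,0,1.5,0,0],
    [0,0,2,0,0],
    [0,0,2,0,0],
    [0,0,2,0,0],
    [0,0,1.5,0,0],
    [0,0,1.0,0,0],
    [0,0,0,0,0]
  ]
}}

```text
t: 12.9
tcp_pos: [0.5037, 0.1507, 0.2069]
tool_rot: [0.024, 1.0, -0.004, -0.002]
force: [0.2, -0.0, 0.2]
finger_gap: 0.997
```

Run:
```python
from fit import *
s=st()
s=cam("wrist"); save("wrist9.png",s["img"]); w=cloud(s)
q=sel(w,.42,.58,.08,.22,.112,.128); print(len(q),q.mean(0).round(4),cv2.minAreaRect((q[:,:2]*1000).astype(np.float32)))
s=cam("scene"); w=cloud(s);save("scene9.png",s["img"])
q=sel(w,.42,.58,.08,.22,.112,.128); print(len(q),q.mean(0).round(4),cv2.minAreaRect((q[:,:2]*1000).astype(np.float32)))
```

```text
t 12.90 tcp [503.7 150.7 206.9] jaw yaw 87.23 tilt [-0.22 -0.44] F [ 0.22 -0.02  0.24] gap 0.997
3840 [0.5014 0.1524 0.1188] ((502.791748046875, 152.29844665527344), (60.0109977722168, 39.441246032714844), 87.43009948730469)
279 [0.5057 0.1533 0.1187] ((504.8403015136719, 151.64422607421875), (60.772987365722656, 41.07651901245117), 85.50601196289062)
```

View pics/wrist9.png

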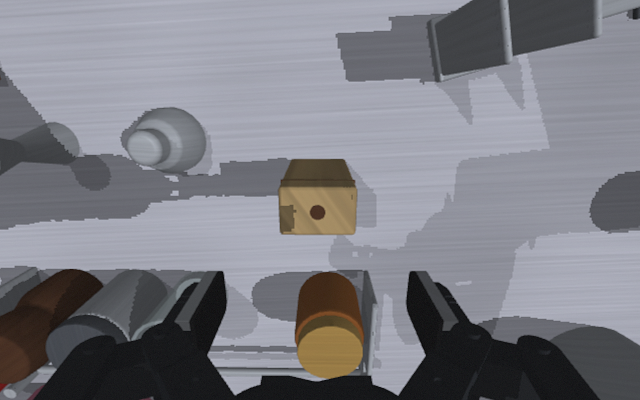

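View pics/scene9.png

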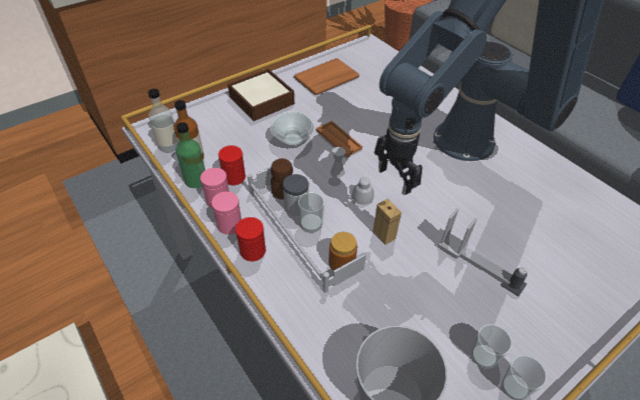

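Box standing upright on the patch at (0.503,0.152), scene (388,222), yaw 87.3°, released. I turn the gripper -90° above it.

Emit:
{"name": "jog_arm", "arguments": {
  "motion": [
    [0,0,0,-4,0],
    [0,0,0,-6,0],
    [0,0,0,-7,0],
    [0,0,0,-7,0],
    [0,0,0,-7,0],
    [0,0,0,-7,0],
    [0,0,0,-7,0],
    [0,0,0,-7,0],
    [0,0,0,-7,0],
    [0,0,0,-7,0]
  ]
}}

```text
t: 13.83
tcp_pos: [0.4938, 0.1495, 0.1941]
tool_rot: [0.577, 0.817, -0.004, -0.017]
force: [0.2, 0.1, 0.1]
finger_gap: 1.001
```

Run:
```python
from fit import *
s=st()
```

```text
t 13.83 tcp [493.8 149.5 194.1] jaw yaw 19.54 tilt [-1.81  0.74] F [0.24 0.07 0.09] gap 1.001
```

Emit:
{"name": "jog_arm", "arguments": {
  "motion": [
    [0.2,0,0.2,-6.5,0],
    [0.2,0,0.2,-6,0],
    [0.2,0,0.2,-5,0],
    [0.2,0,0.2,-3,0],
    [0.2,0,0.1,0,0],
    [0,0,0,0,0]
  ]
}}

```text
t: 14.33
tcp_pos: [0.4982, 0.1486, 0.1958]
tool_rot: [0.721, 0.693, -0.007, -0.024]
force: [-0.6, 0.0, 0.4]
finger_gap: 1.0
```

Run:
```python
from fit import *
s=st()
```

```text
t 14.33 tcp [498.2 148.6 195.8] jaw yaw -2.20 tilt [-2.44  1.39] F [-0.58  0.03  0.45] gap 1.000
```

Emit:
{"name": "jog_arm", "arguments": {
  "motion": [
    [0,0,0,0,0],
    [0,0,0,0,0],
    [0,0,0,0,0],
    [0,0,0,0,0]
  ]
}}

```text
t: 14.67
tcp_pos: [0.4967, 0.1485, 0.1939]
tool_rot: [0.719, 0.694, -0.009, -0.025]
force: [-0.7, 0.2, 1.1]
finger_gap: 1.003
```

Run:
```python
from fit import *
s=st();print(s["q"].round(4),s["qd"].round(4))
```

```text
t 14.67 tcp [496.7 148.5 193.9] jaw yaw -2.01 tilt [-2.7   1.37] F [-0.69  0.18  1.08] gap 1.003
[0.0591 0.4515 1.7106 0.0311 1.0254 0.0779] [-0.0001  0.0032  0.0035  0.0002  0.0022 -0.0057]
```

Emit:
{"name": "jog_arm", "arguments": {
  "motion": [
    [1,0,0,0,0],
    [1,0,0,0,0],
    [1,0,0,0,0]
  ]
}}

```text
t: 14.92
tcp_pos: [0.5265, 0.1488, 0.1939]
tool_rot: [0.719, 0.695, -0.01, -0.026]
force: [-0.3, -0.6, 1.1]
finger_gap: 0.997
```

Run:
```python
from fit import *
s=st();print(s["q"].round(4),s["qd"].round(4))
```

```text
t 14.92 tcp [526.5 148.8 193.9] jaw yaw -1.93 tilt [-2.84  1.36] F [-0.25 -0.64  1.08] gap 0.997
[0.0564 0.4878 1.6382 0.0303 1.0639 0.0752] [-0.0149  0.1524 -0.3221 -0.0036  0.1457 -0.0117]
```

Emit:
{"name": "jog_arm", "arguments": {
  "motion": [
    [0,0,0,0,0],
    [0,0,0,0,0],
    [0,0,0,0,0]
  ]
}}

```text
t: 15.17
tcp_pos: [0.5312, 0.1486, 0.1941]
tool_rot: [0.719, 0.695, -0.008, -0.024]
force: [0.4, 0.3, 0.1]
finger_gap: 0.997
```

Run:
```python
from fit import *
s=st();print(s["q"].round(4),s["qd"].round(4))
```

```text
t 15.17 tcp [531.2 148.6 194.1] jaw yaw -1.95 tilt [-2.57  1.37] F [0.41 0.34 0.06] gap 0.997
[0.0556 0.4914 1.6301 0.0302 1.0638 0.0749] [-0.0006  0.0045 -0.0016 -0.0007  0.0088 -0.0008]
```

Emit:
{"name": "jog_arm", "arguments": {
  "motion": [
    [-0.4,0,0,0,0],
    [-0.4,0,0,0,0],
    [-0.4,0,0,0,0],
    [-0.4,0,0,0,0],
    [-0.4,0,0,0,0],
    [-0.4,0,0,0,0]
  ]
}}

```text
t: 15.67
tcp_pos: [0.5034, 0.1486, 0.194]
tool_rot: [0.719, 0.695, -0.009, -0.025]
force: [0.3, -0.5, -0.1]
finger_gap: 1.0
```

Run:
```python
from fit import *
s=st();print(s["q"].round(4),s["qd"].round(4))
```

```text
t 15.67 tcp [503.4 148.6 194. ] jaw yaw -1.93 tilt [-2.69  1.36] F [ 0.25 -0.49 -0.11] gap 1.000
[0.0585 0.4593 1.6949 0.0309 1.0331 0.0764] [ 0.0071 -0.0687  0.132   0.0024 -0.0611  0.0044]
```

Yawing has added some tool tilt (about 2.7°). I try quick vertical start-stops, which earlier pushed it the other way.

Emit:
{"name": "jog_arm", "arguments": {
  "motion": [
    [0,0,2.5,0,0],
    [0,0,2.5,0,0],
    [0,0,0,0,0],
    [0,0,0,0,0]
  ]
}}

```text
t: 16.0
tcp_pos: [0.4985, 0.1486, 0.2445]
tool_rot: [0.719, 0.695, -0.011, -0.027]
force: [-0.3, -0.4, -0.2]
finger_gap: 0.998
```

Run:
```python
from fit import *
s=st();print(s["q"].round(4))
```

```text
t 16.00 tcp [498.5 148.6 244.5] jaw yaw -1.90 tilt [-3.05  1.34] F [-0.29 -0.45 -0.21] gap 0.998
[0.0592 0.3888 1.6471 0.029  1.1577 0.0807]
```

Emit:
{"name": "jog_arm", "arguments": {
  "motion": [
    [0,0,-2.5,0,0],
    [0,0,-2.5,0,0],
    [0,0,0,0,0],
    [0,0,0,0,0]
  ]
}}

```text
t: 16.33
tcp_pos: [0.4982, 0.1488, 0.1935]
tool_rot: [0.719, 0.695, -0.01, -0.026]
force: [0.8, -0.1, 0.2]
finger_gap: 0.997
```

Run:
```python
from fit import *
s=st();print(s["q"].round(4))
```

```text
t 16.33 tcp [498.2 148.8 193.5] jaw yaw -1.88 tilt [-2.85  1.36] F [ 0.8  -0.07  0.24] gap 0.997
[0.0595 0.4549 1.7056 0.031  1.0296 0.0764]
```

Emit:
{"name": "jog_arm", "arguments": {
  "motion": [
    [0,0,0,7,0],
    [0,0,0,7,0],
    [0,0,0,7,0],
    [0,0,0,0,0],
    [0,0,0,0,0]
  ]
}}

```text
t: 16.75
tcp_pos: [0.4977, 0.1487, 0.1948]
tool_rot: [0.576, 0.817, -0.015, -0.024]
force: [-0.3, -0.2, -0.4]
finger_gap: 0.999
```

Run:
```python
from fit import *
s=st();print(s["q"].round(4))
```

```text
t 16.75 tcp [497.7 148.7 194.8] jaw yaw 19.71 tilt [-3.26  0.16] F [-0.29 -0.22 -0.42] gap 0.999
[ 0.0709  0.4571  1.6966  0.0079  1.0446 -0.2767]
```

Emit:
{"name": "jog_arm", "arguments": {
  "motion": [
    [0,0,0,-2,0],
    [0,0,0,-2,0],
    [0,0,0,-2,0],
    [0,0,0,-2,0],
    [0,0,0,-2,0],
    [0,0,0,-2,0],
    [0,0,0,-2,0],
    [0,0,0,-2,0],
    [0,0,0,-2,0],
    [0,0,0,-2,0]
  ]
}}

```text
t: 17.58
tcp_pos: [0.4994, 0.1487, 0.1996]
tool_rot: [0.726, 0.688, -0.008, -0.024]
force: [0.0, 0.0, -0.8]
finger_gap: 1.003
```

Run:
```python
from fit import *
s=st();print(s["q"].round(4))
```

```text
t 17.58 tcp [499.4 148.7 199.6] jaw yaw -3.06 tilt [-2.6   1.37] F [ 0.04  0.03 -0.77] gap 1.003
[0.0591 0.4461 1.6996 0.0308 1.0401 0.0968]
```

Tilt stays at about 2.6° in the jaw plane, and the yaw is right (-3.1°). That amounts to under 2 mm across the 40 mm base, so it is tolerable. I descend around the broad faces, watching it.

Emit:
{"name": "jog_arm", "arguments": {
  "motion": [
    [0.2,0.1,-1,0,0],
    [0.1,0.1,-1.5,0,0],
    [0.1,0.1,-1.5,0,0],
    [0,0,-1.5,0,0],
    [0,0,-1.5,0,0],
    [0,0,-1,0,0]
  ]
}}

```text
t: 18.08
tcp_pos: [0.5076, 0.152, 0.1189]
tool_rot: [0.729, 0.684, -0.004, -0.021]
force: [0.0, 0.0, -0.4]
finger_gap: 0.996
```

Run:
```python
from fit import *
s=st();print(s["q"].round(4))
s=cam("wrist"); save("wrist10.png",s["img"])
```

```text
t 18.08 tcp [507.6 152.  118.9] jaw yaw -3.65 tilt [-1.92  1.45] F [ 0.    0.02 -0.44] gap 0.996
[0.0642 0.5752 1.7541 0.0367 0.8446 0.1035]
```

View pics/wrist10.png

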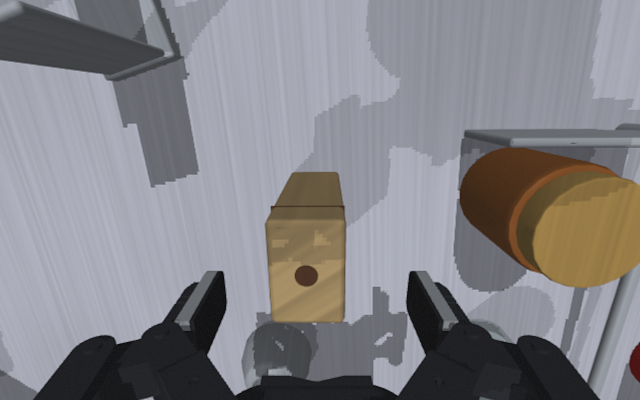

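The box lid is at (306,270), between the fingertips (224 and 408), needing a shift of about -3 mm in x. Continue down.

Emit:
{"name": "jog_arm", "arguments": {
  "motion": [
    [-0.1,0,-1,0.3,0],
    [-0.1,0,-1,0.3,0],
    [-0.05,0,-1,0,0],
    [0,0,-0.7,0,0],
    [0,0,-0.4,0,0],
    [0,0,0,0,0]
  ]
}}

```text
t: 18.63
tcp_pos: [0.5046, 0.152, 0.0729]
tool_rot: [0.727, 0.686, -0.005, -0.022]
force: [0.3, 0.2, -0.2]
finger_gap: 1.0
```

Run:
```python
from fit import *
s=st();print(s["q"].round(4))
s=cam("wrist"); save("wrist11.png",s["img"])
```

```text
t 18.63 tcp [504.6 152.   72.9] jaw yaw -3.29 tilt [-2.16  1.43] F [ 0.34  0.16 -0.16] gap 1.000
[0.0646 0.6523 1.7839 0.0405 0.7418 0.092 ]
```

View pics/wrist11.png

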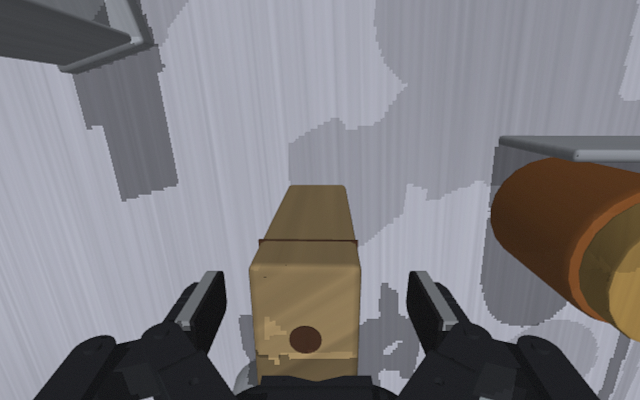

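Emit:
{"name": "jog_arm", "arguments": {
  "motion": [
    [0,0,0,0,255],
    [0,0,0,0,255],
    [0,0,0,0,255],
    [0,0,0,0,255],
    [0,0,0,0,255],
    [0,0,0,0,255],
    [0,0,0,0,255]
  ],
  "squeeze": 40
}}

```text
t: 19.27
tcp_pos: [0.5056, 0.1521, 0.0748]
tool_rot: [0.727, 0.686, -0.004, -0.021]
force: [0.4, 0.5, -2.6]
finger_gap: 0.464
```

Run:
```python
from fit import *
s=st();print(s["q"].round(4))
s=cam("scene"); save("scene12.png",cv2.resize(s["img"][100:270,300:480],None,fx=4,fy=3.5))
```

```text
t 19.27 tcp [505.6 152.1  74.8] jaw yaw -3.30 tilt [-1.97  1.44] F [ 0.36  0.46 -2.57] gap 0.464
[0.0647 0.6489 1.7829 0.0404 0.7429 0.0925]
```

View pics/scene12.png

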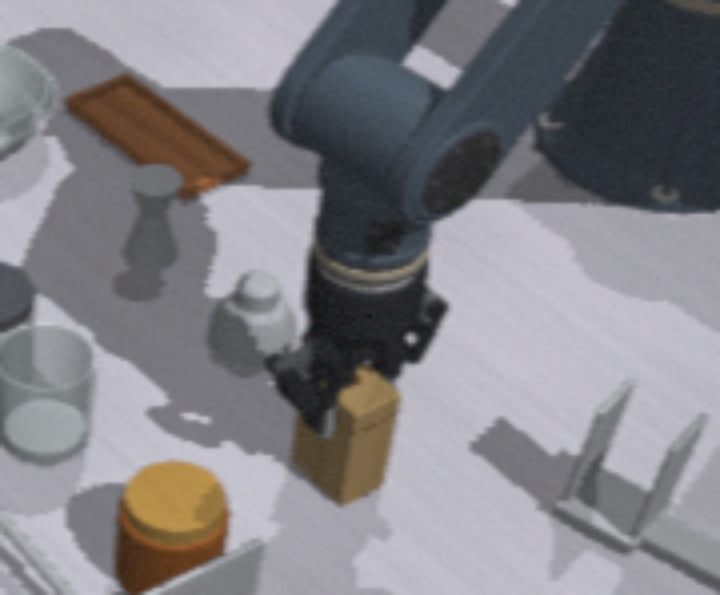

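The box is gripped on its broad faces (opening 39 mm) at (345,440) in the crop. I lift.

Emit:
{"name": "jog_arm", "arguments": {
  "motion": [
    [0,0,0.5,0,255],
    [0,0,1.0,0,255],
    [0,0,1.5,0,255],
    [0,0,1.5,0,255],
    [0,0,1.8,0,255],
    [0,0,1.8,0,255],
    [0,0,1.8,0,255],
    [0,0,1.8,0,255],
    [0,0,1.5,0,255],
    [0,0,1.0,0,255]
  ]
}}

```text
t: 20.15
tcp_pos: [0.5, 0.1516, 0.2251]
tool_rot: [0.727, 0.686, -0.008, -0.024]
force: [1.1, 0.4, -3.4]
finger_gap: 0.466
```

Run:
```python
from fit import *
s=st();print(s["q"].round(4))
```

```text
t 20.15 tcp [500.  151.6 225.1] jaw yaw -3.31 tilt [-2.52  1.39] F [ 1.15  0.35 -3.42] gap 0.466
[0.0646 0.4125 1.6705 0.0303 1.1011 0.1086]
```

Emit:
{"name": "jog_arm", "arguments": {
  "motion": [
    [0.7,-0.3,0,0,255],
    [1.4,-0.7,0,0,255],
    [1.8,-0.9,0,0,255],
    [1.8,-0.9,0,0,255],
    [1.8,-0.9,0,0,255],
    [1.8,-0.9,0,0,255],
    [1.8,-0.9,0,0,255],
    [1.5,-0.8,0,0,255],
    [1.0,-0.6,0,0,255],
    [0.5,-0.3,0,0,255]
  ]
}}

```text
t: 20.98
tcp_pos: [0.6449, 0.0746, 0.2262]
tool_rot: [0.726, 0.687, -0.008, -0.024]
force: [0.3, 1.0, -3.7]
finger_gap: 0.462
```

Run:
```python
from fit import *
s=st();print(s["q"].round(4))
```

```text
t 20.98 tcp [644.9  74.6 226.2] jaw yaw -3.18 tilt [-2.56  1.34] F [ 0.34  0.99 -3.66] gap 0.462
[-0.0662  0.5836  1.3397  0.0214  1.2645 -0.0171]
```

Emit:
{"name": "jog_arm", "arguments": {
  "motion": [
    [0,0,0,0,255],
    [0,0,0,0,255]
  ]
}}

```text
t: 21.15
tcp_pos: [0.6453, 0.0731, 0.2245]
tool_rot: [0.727, 0.686, -0.009, -0.025]
force: [-0.3, 0.9, -3.6]
finger_gap: 0.46
```

Run:
```python
from fit import *
import pickle
s=st(); D={}
for n in ["wrist","scene","top"]:
    s=cam(n); D[n]=dict(s); save(n+"13.png",s["img"])
pickle.dump(D,open("d13.pkl","wb")); st()
```

```text
t 21.15 tcp [645.3  73.1 224.5] jaw yaw -3.29 tilt [-2.68  1.34] F [-0.34  0.86 -3.56] gap 0.460
t 21.30 tcp [644.9  73.8 225. ] jaw yaw -3.23 tilt [-2.67  1.34] F [-0.75 -0.1  -2.83] gap 0.465
```

View pics/wrist13.png

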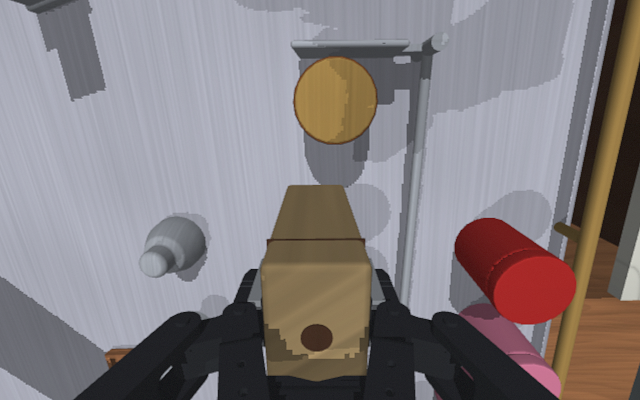

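View pics/scene13.png

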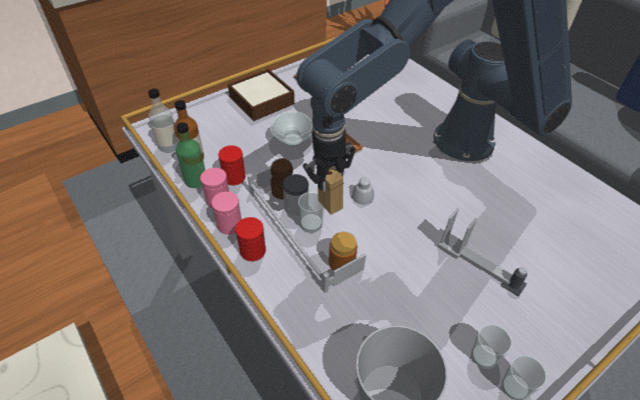

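View pics/top13.png

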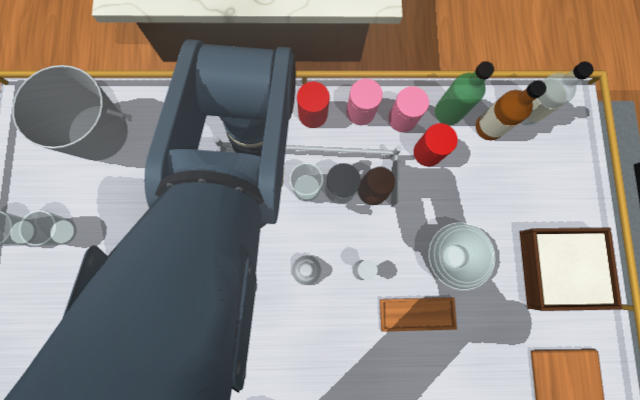

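Wrist view: the box is at (316,320), with the jar lid at (336,100) directly ahead along +y, the end plate at (350,46) and the bar at (415,190). The scene view shows the box at (332,192), above the open place between the tumbler (311,212) and the jar (343,250). I now measure the jar and row relative to the box, in the same images.

Run:
```python
from fit import *
import pickle
D=pickle.load(open("d13.pkl","rb"))
for n in ["wrist","scene"]:
    w=cloud(D[n]); print("==",n)
    try: row(w)
    except Exception as e: print("err",e)
    q=sel(w,.58,.72,.02,.13,.262,.284); 
    if len(q)>10: print("boxtop",len(q),q.mean(0).round(4),cv2.minAreaRect((q[:,:2]*1000).astype(np.float32)))
    # box face & side profile in z slices
    for z in np.arange(.15,.28,.02):
        q=sel(w,.58,.72,.02,.13,z,z+.02)
        if len(q)>10: print("z %.2f"%z,len(q),q.min(0).round(4)[:2],q.max(0).round(4)[:2])
```

```text
== wrist
jar [660.5 156.3  32.7] 5408 enc [660.4 156.3] 32.9
bar [5.470000e-02 9.985000e-01 7.395364e+02 7.499810e+01] yaw -3.14
plate L [ 9.98000e-01 -5.50000e-02  6.72821e+02  2.01845e+02] -3.15 1038
boxtop 22457 [0.6519 0.08   0.2726] ((650.6907958984375, 77.44950866699219), (51.97126007080078, 110.05558776855469), 87.20425415039062)
z 0.15 370 [0.6255 0.099 ] [0.6645 0.1036]
z 0.17 540 [0.6263 0.1   ] [0.665  0.1037]
z 0.19 749 [0.6272 0.0988] [0.6665 0.1039]
z 0.21 1056 [0.6282 0.0781] [0.6787 0.1041]
z 0.23 2298 [0.6143 0.0777] [0.6815 0.1042]
z 0.25 12895 [0.6081 0.0515] [0.7001 0.1042]
z 0.27 14512 [0.5946 0.0527] [0.7079 0.1029]
== scene
jar [661.2 156.4  32.6] 428 enc [662.2 155.8] 34.4
tumbler [650.  -3.  37.] 129 enc [651.2  -4. ] 38.3
canister [643.3 -74.5  43.7] 413 enc [647.8 -73.6] 46.4
mill [ 643.4 -159.    30.5] 232 enc [ 644.7 -149.9] 39.7
bar [5.610000e-02 9.984000e-01 7.391532e+02 1.964030e+01] yaw -3.21
plate L [ 9.99000e-01 -4.70000e-02  6.73293e+02  2.03082e+02] -2.69 134
plate R [ 1.00000e+00 -2.40000e-02  6.78556e+02 -2.10164e+02] -1.38 45
boxtop 382 [0.6506 0.0825 0.2721] ((649.6165771484375, 81.07026672363281), (45.42328643798828, 109.7099609375), 88.16769409179688)
z 0.15 110 [0.6252 0.0454] [0.6651 0.105 ]
z 0.17 124 [0.6254 0.0429] [0.6661 0.1041]
z 0.19 131 [0.628  0.0431] [0.6669 0.1051]
z 0.21 100 [0.6273 0.0725] [0.6738 0.1041]
z 0.23 141 [0.6155 0.0667] [0.6814 0.1045]
z 0.25 243 [0.6151 0.0589] [0.6932 0.1041]
z 0.27 280 [0.5948 0.0565] [0.7059 0.103 ]
```

Both cameras put the box's +y face at y = 0.104, so the box centre is at (0.6433, 0.073) at its foot. The midpoint between jar and tumbler, on the row line 85 mm before the bar, is (0.6548, 0.0767). So I shift +11.5 mm in x and +3.7 mm in y.

Emit:
{"name": "jog_arm", "arguments": {
  "motion": [
    [0.3,0.15,0,0,255],
    [0.4,0.1,0,0,255],
    [0.3,0.1,0,0,255],
    [0.1,0,-0.5,0,255],
    [0,0,-0.8,0,255],
    [0,0,-0.8,0,255]
  ]
}}

```text
t: 21.8
tcp_pos: [0.6567, 0.0801, 0.2058]
tool_rot: [0.726, 0.688, -0.007, -0.023]
force: [0.1, -0.3, -2.9]
finger_gap: 0.464
```

Run:
```python
from fit import *
s=st();print(s["q"].round(4))
```

```text
t 21.80 tcp [656.7  80.1 205.8] jaw yaw -3.05 tilt [-2.39  1.35] F [ 0.08 -0.34 -2.87] gap 0.464
[-0.0568  0.6203  1.3282  0.0224  1.2362 -0.0109]
```

Emit:
{"name": "jog_arm", "arguments": {
  "motion": [
    [0,-0.1,-0.6,0,255],
    [0,-0.1,-0.6,0,255],
    [0,-0.05,-0.6,0,255],
    [0,0,-0.4,0,255],
    [0,0,-0.2,0,255]
  ]
}}

```text
t: 22.22
tcp_pos: [0.6542, 0.0773, 0.1753]
tool_rot: [0.726, 0.688, -0.01, -0.026]
force: [-0.2, -0.6, -2.9]
finger_gap: 0.465
```

Run:
```python
from fit import *
s=st()
s=cam("wrist"); w=cloud(s); save("wrist14.png",s["img"])
q=sel(w,.615,.615+.09,.09,.13,.135,.20); print("face",len(q),np.percentile(q,[2,50,98],axis=0).round(4))
for z in np.arange(.13,.2,.015):
    q=sel(w,.6,.72,.095,.12,z,z+.015); print("z %.3f"%z,len(q),q.min(0).round(4)[:2],q.max(0).round(4)[:2])
row(w)
s=cam("scene"); save("scene14.png",cv2.resize(s["img"][100:290,220:420],None,fx=4,fy=3))
```

```text
t 22.22 tcp [654.2  77.3 175.3] jaw yaw -3.06 tilt [-2.81  1.36] F [-0.15 -0.55 -2.85] gap 0.465
face 3517 [[0.6376 0.105  0.1372]
 [0.6568 0.1067 0.1772]
 [0.6756 0.1077 0.1995]]
z 0.130 453 [0.6354 0.1048] [0.674  0.1078]
z 0.145 581 [0.6359 0.103 ] [0.6751 0.108 ]
z 0.160 728 [0.6367 0.1026] [0.6765 0.1081]
z 0.175 991 [0.6378 0.1037] [0.6767 0.108 ]
z 0.190 1389 [0.6378 0.1032] [0.678  0.1081]
jar [660.5 156.5  32.7] 7873 enc [660.5 156.5] 32.9
bar [5.410000e-02 9.985000e-01 7.403678e+02 9.076400e+01] yaw -3.1
plate L [ 9.99000e-01 -5.30000e-02  6.73246e+02  2.01921e+02] -3.04 1489
```

View pics/scene14.png

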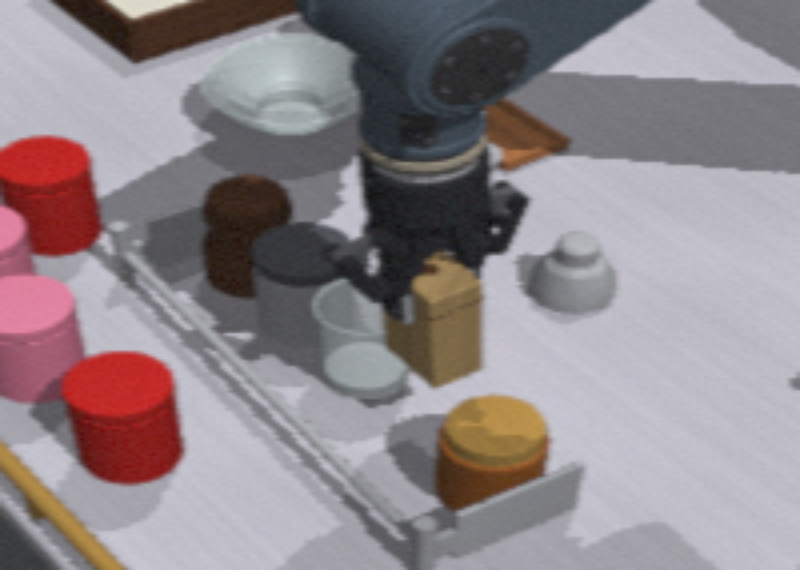

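The box is still above the neighbours' rims, centred in y (0.0768 vs 0.0767) and about 3 mm short in x. I correct that and descend.

Emit:
{"name": "jog_arm", "arguments": {
  "motion": [
    [0.15,0,-0.3,0,255],
    [0.15,0,-0.6,0,255],
    [0.05,0,-0.8,0,255],
    [0,0,-0.8,0,255],
    [0,0,-0.8,0,255]
  ]
}}

```text
t: 22.73
tcp_pos: [0.6609, 0.0772, 0.1434]
tool_rot: [0.726, 0.688, -0.007, -0.023]
force: [0.3, 0.7, -2.9]
finger_gap: 0.466
```

Run:
```python
from fit import *
s=st()
```

```text
t 22.73 tcp [660.9  77.2 143.4] jaw yaw -3.06 tilt [-2.34  1.34] F [ 0.34  0.69 -2.86] gap 0.466
```

Emit:
{"name": "jog_arm", "arguments": {
  "motion": [
    [-0.15,0,-0.6,0,255],
    [-0.1,0,-0.8,0,255],
    [-0.05,0,-0.8,0,255],
    [0,0,-0.8,0,255]
  ]
}}

```text
t: 23.07
tcp_pos: [0.6569, 0.0773, 0.1092]
tool_rot: [0.726, 0.688, -0.007, -0.023]
force: [0.0, 0.2, -3.3]
finger_gap: 0.466
```

Run:
```python
from fit import *
s=st()
s=cam("scene"); save("scene15.png",cv2.resize(s["img"][100:290,220:420],None,fx=4,fy=3))
s=cam("wrist"); w=cloud(s); save("wrist15.png",s["img"])
for z in np.arange(.05,.16,.015):
    q=sel(w,.6,.72,.098,.115,z,z+.015); print("z %.3f"%z,len(q),q.min(0).round(4)[:2],q.max(0).round(4)[:2]) if len(q) else 0
```

```text
t 23.07 tcp [656.9  77.3 109.2] jaw yaw -3.05 tilt [-2.45  1.35] F [ 0.01  0.2  -3.33] gap 0.466
z 0.050 384 [0.6361 0.1039] [0.675  0.1082]
z 0.065 465 [0.6368 0.1042] [0.6755 0.1078]
z 0.080 612 [0.6378 0.1033] [0.6767 0.1079]
z 0.095 789 [0.6384 0.1029] [0.678  0.1079]
z 0.110 1038 [0.6381 0.1033] [0.6783 0.1081]
z 0.125 1479 [0.639  0.1032] [0.6794 0.1084]
z 0.140 4014 [0.6396 0.098 ] [0.68   0.1083]
```

View pics/scene15.png

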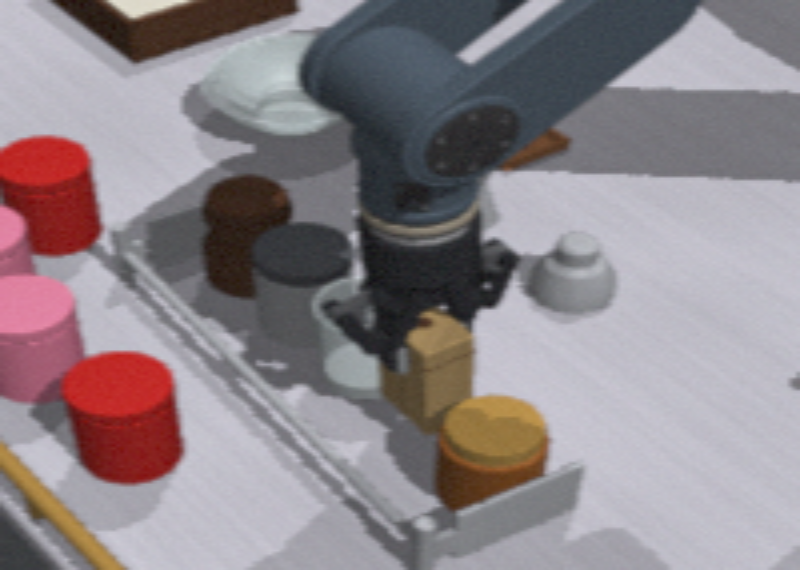

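View pics/wrist15.png

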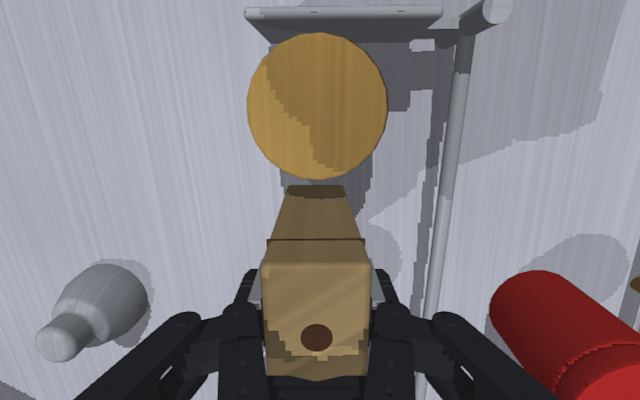

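The box is between the jar and the tumbler, with its foot about 35 mm up, centred in y and within 1.5 mm in x. I lower the rest gently.

Emit:
{"name": "jog_arm", "arguments": {
  "motion": [
    [0.03,0,-0.7,0,255],
    [0.03,0,-0.7,0,255],
    [0.03,0,-0.6,0,255],
    [0,0,-0.4,0,255]
  ]
}}

```text
t: 23.5
tcp_pos: [0.6582, 0.0773, 0.0832]
tool_rot: [0.726, 0.688, -0.007, -0.023]
force: [0.1, 0.7, -2.9]
finger_gap: 0.464
```

Run:
```python
from fit import *
s=st()
```

```text
t 23.50 tcp [658.2  77.3  83.2] jaw yaw -3.05 tilt [-2.44  1.35] F [ 0.06  0.65 -2.88] gap 0.464
```

Emit:
{"name": "jog_arm", "arguments": {
  "motion": [
    [0,0,-0.3,0,255],
    [0,0,-0.2,0,255]
  ]
}}

```text
t: 23.67
tcp_pos: [0.6581, 0.0773, 0.077]
tool_rot: [0.726, 0.688, -0.008, -0.023]
force: [0.4, -0.5, -4.3]
finger_gap: 0.464
```

Emit:
{"name": "jog_arm", "arguments": {
  "motion": [
    [0,0,-0.1,0,255]
  ]
}}

```text
t: 23.75
tcp_pos: [0.658, 0.0773, 0.0756]
tool_rot: [0.726, 0.688, -0.008, -0.024]
force: [-0.6, -0.1, -3.5]
finger_gap: 0.463
```

Emit:
{"name": "jog_arm", "arguments": {
  "motion": [
    [0,0,-0.1,0,255]
  ]
}}

```text
t: 23.83
tcp_pos: [0.6581, 0.0772, 0.0749]
tool_rot: [0.726, 0.688, -0.008, -0.024]
force: [-1.5, -0.5, 5.1]
finger_gap: 0.464
```

Run:
```python
from fit import *
s=st()
```

```text
t 23.83 tcp [658.1  77.2  74.9] jaw yaw -3.05 tilt [-2.5   1.35] F [-1.54 -0.47  5.13] gap 0.464
```

Contact on one edge at z = 0.075. I press slightly to bring the foot flat.

Emit:
{"name": "jog_arm", "arguments": {
  "motion": [
    [0,0,-0.1,0,255]
  ]
}}

```text
t: 23.92
tcp_pos: [0.658, 0.0772, 0.0749]
tool_rot: [0.726, 0.688, -0.008, -0.024]
force: [-2.9, -0.8, 5.5]
finger_gap: 0.462
```

Run:
```python
from fit import *
s=st()
```

```text
t 23.92 tcp [658.   77.2  74.9] jaw yaw -3.05 tilt [-2.52  1.35] F [-2.95 -0.75  5.55] gap 0.462
```

Emit:
{"name": "jog_arm", "arguments": {
  "motion": [
    [0,0,-0.05,0,255]
  ]
}}

```text
t: 24.0
tcp_pos: [0.6583, 0.0773, 0.075]
tool_rot: [0.726, 0.688, -0.008, -0.023]
force: [-0.0, -0.7, -3.0]
finger_gap: 0.466
```

Run:
```python
from fit import *
s=st()
```

```text
t 24.00 tcp [658.3  77.3  75. ] jaw yaw -3.04 tilt [-2.46  1.35] F [-0.03 -0.71 -2.99] gap 0.466
```

Emit:
{"name": "jog_arm", "arguments": {
  "motion": [
    [0,0,-0.1,0,255],
    [0,0,0,0,125],
    [0,0,0,0,100],
    [0,0,0,0,60],
    [0,0,0,0,0],
    [0,0,0,0,0],
    [0,0,0,0,0]
  ]
}}

```text
t: 24.58
tcp_pos: [0.6612, 0.0772, 0.0764]
tool_rot: [0.726, 0.688, -0.005, -0.021]
force: [0.6, 0.1, 1.0]
finger_gap: 0.995
```

Run:
```python
from fit import *
s=st()
s=cam("wrist"); save("wrist16.png",s["img"])
s=cam("scene"); save("scene16.png",cv2.resize(s["img"][100:290,220:420],None,fx=4,fy=3))
```

```text
t 24.58 tcp [661.2  77.2  76.4] jaw yaw -3.05 tilt [-2.02  1.33] F [0.64 0.08 0.95] gap 0.995
```

View pics/wrist16.png

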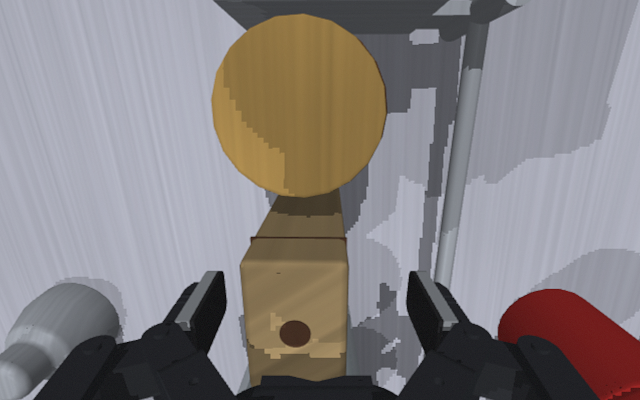

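View pics/scene16.png

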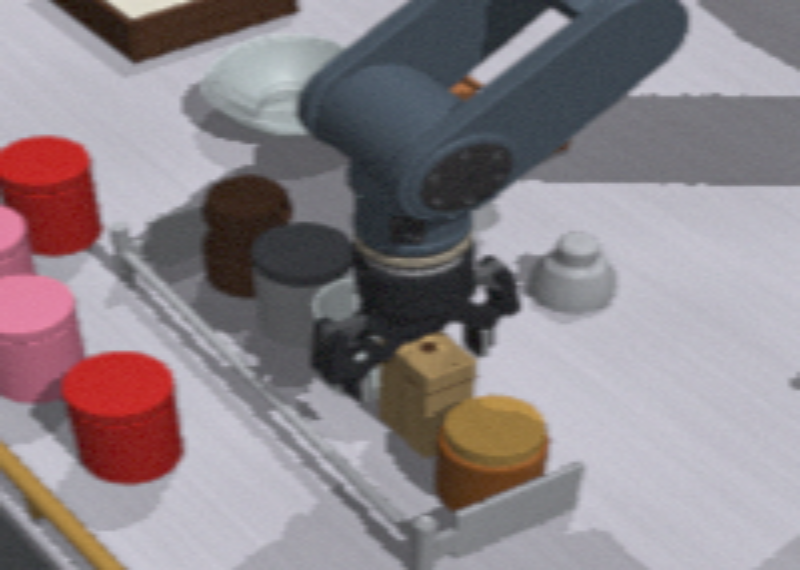

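The box is released and standing at (295,320), free of both pads, with the gripper slightly to its +x side. I rise slowly with a small -x shift.

Emit:
{"name": "jog_arm", "arguments": {
  "motion": [
    [-0.2,0,0.2,0,0],
    [-0.2,0,0.6,0,0],
    [0,0,1.2,0,0],
    [0,0,1.8,0,0],
    [0,0,2,0,0],
    [0,0,2,0,0],
    [0,0,2,0,0],
    [0,0,2,0,0],
    [0,0,2,0,0],
    [0,0,1,0,0]
  ]
}}

```text
t: 25.52
tcp_pos: [0.6529, 0.0774, 0.235]
tool_rot: [0.726, 0.688, -0.006, -0.022]
force: [-0.5, -0.3, -0.9]
finger_gap: 0.998
```

Emit:
{"name": "jog_arm", "arguments": {
  "motion": [
    [-2,-1,0.5,0,0],
    [-3,-2,0,0,0],
    [-3,-2.5,0,0,0],
    [-3,-2.5,0,0,0],
    [-3,-2.5,0,0,0],
    [-3,-2.5,0,0,0],
    [-2,-2.5,0,0,0],
    [-1,-2.5,0,0,0],
    [0,-2,0,0,0],
    [0,-1,0,0,0]
  ]
}}

```text
t: 26.35
tcp_pos: [0.4446, -0.1342, 0.2511]
tool_rot: [0.723, 0.691, 0.0, -0.015]
force: [0.2, -0.2, -0.0]
finger_gap: 1.001
```

Emit:
{"name": "jog_arm", "arguments": {
  "motion": [
    [-0.5,-3,0,0,0],
    [-0.5,-3,0,0,0],
    [-0.5,-3,0,0,0],
    [0,-3,0,0,0],
    [0,-3,0,0,0],
    [0,-1,0,0,0],
    [0,0,0,0,0]
  ]
}}

```text
t: 26.93
tcp_pos: [0.4294, -0.3015, 0.2537]
tool_rot: [0.723, 0.691, 0.001, -0.013]
force: [-0.4, 1.1, -0.7]
finger_gap: 0.999
```

Run:
```python
from fit import *
import pickle
s=st(); D0=pickle.load(open("d0.pkl","rb"))
for n in ["top","scene"]:
    s=cam(n); save(n+"17.png",s["img"]); w=cloud(s); print("==",n)
    try: row(w)
    except Exception as e: print(e)
    q=sel(w,.6,.71,.03,.12,.112,.126); print("box",len(q),q.mean(0).round(4),cv2.minAreaRect((q[:,:2]*1000).astype(np.float32)))
    w0=cloud(D0[n])
    for nm,b in [("lid",(.42,.5,-.05,.05,.03,.08)),("jig",(.42,.5,-.16,-.09,.03,.1))]:
        for ww in (w0,w):
            q=sel(ww,*b); print(nm,q.mean(0).round(4) if len(q) else None)
    if n=="scene": save("scene17c.png",cv2.resize(s["img"][100:290,220:420],None,fx=4,fy=3))
```

```text
t 26.93 tcp [ 429.4 -301.5  253.7] jaw yaw -2.61 tilt [-0.9   1.19] F [-0.36  1.08 -0.74] gap 0.999
== top
jar [659.8 154.   32.4] 725 enc [660. 154.] 33.0
tumbler [649.1  -4.6  36.3] 217 enc [649.3  -4.4] 36.8
canister [646.1 -82.4  37.8] 929 enc [650.3 -72.9] 48.7
mill [ 642.2 -163.3   29.9] 605 enc [ 642.2 -163.2] 30.6
bar [5.580000e-02 9.984000e-01 7.354062e+02 6.811800e+00] yaw -3.2
plate L [ 9.99000e-01 -5.40000e-02  6.70929e+02  1.99513e+02] -3.11 143
plate R [ 9.99000e-01 -5.10000e-02  6.54966e+02 -2.10128e+02] -2.95 142
box 541 [0.6544 0.0742 0.1193] ((655.572509765625, 74.51542663574219), (59.94013595581055, 41.013668060302734), 87.35308074951172)
lid [ 0.4558 -0.003   0.0497]
lid [ 0.4558 -0.0029  0.05  ]
jig [ 0.4539 -0.1317  0.0889]
jig [ 0.4539 -0.1316  0.0888]
== scene
jar [661.3 156.9  33. ] 434 enc [661.8 157.2] 34.7
tumbler [650.   -3.3  36.7] 133 enc [650.4  -3. ] 38.2
canister [647.8 -73.4  42.1] 407 enc [645.7 -75.4] 46.1
mill [ 643.5 -160.3   29.8] 239 enc [ 642.9 -159.7] 31.8
bar [5.640000e-02 9.984000e-01 7.388268e+02 1.626660e+01] yaw -3.24
plate L [ 9.99000e-01 -4.20000e-02  6.74265e+02  2.02864e+02] -2.39 133
plate R [ 9.98000e-01 -6.10000e-02  6.81802e+02 -2.09413e+02] -3.48 49
box 296 [0.658  0.0787 0.1188] ((656.5230102539062, 76.74822998046875), (61.753814697265625, 41.68256378173828), 87.45906066894531)
lid [0.4641 0.0068 0.049 ]
lid [0.4638 0.0066 0.0499]
jig [ 0.4582 -0.1258  0.0718]
jig [ 0.4581 -0.1262  0.0721]
```

View pics/top17.png

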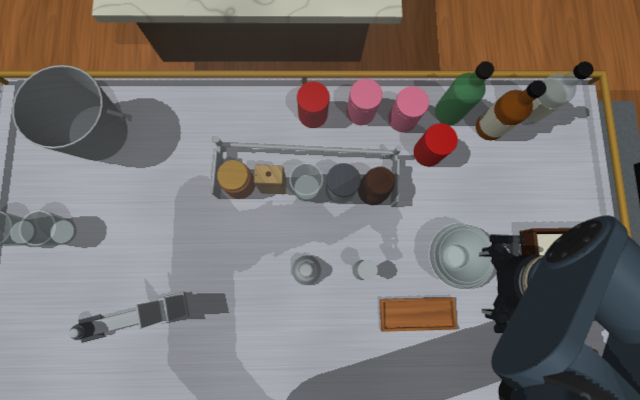

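View pics/scene17.png

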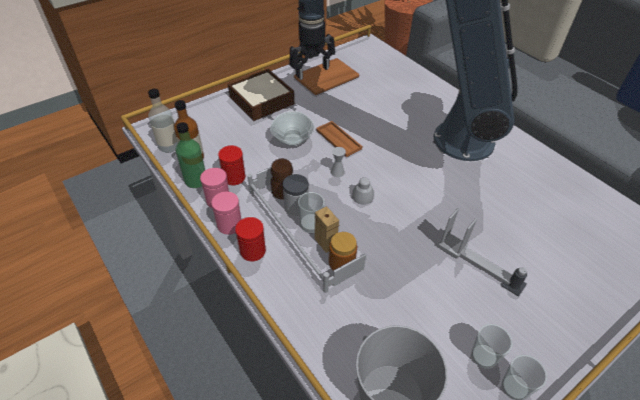

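The top view shows the box at (269,179), between the jar and the tumbler: centre (655.6, 74.5) mm against a target of (654.5, 74.7), yaw within 0.6°. All neighbours, the shaker lid and the jigger are where they were, and the arm is clear of everything. I hand in.

Run:
```python
from h import *
st(); print(sign_off())
```

```text
t 27.03 tcp [ 429.  -298.9  253.5] jaw yaw -2.50 tilt [-0.96  1.29] F [-0.36  0.14  0.65] gap 0.997
the job is handed in; nothing more can be done
None
```

The pick box now stands in the open place of the row, between the jar and the tumbler, and I handed the job in at 27 s of the 53 s allowed.

**What I did:** I lifted the box out of the holder by its narrow ends and stood it upright on a bare patch at about (0.50, 0.15), then let go. I took it again by its broad faces, lowered it into the open place and withdrew the arm.

**Last checks:**
- **Position:** The top camera puts the box within about 1 mm of the middle of the opening. The scene camera agrees to about the same.
- **Yaw:** It is within about 0.6° of the row.
- **Upright:** The lid is level at about 119 mm, so the box stands flat.
- **Other things:** The jar, tumbler, mill, shaker lid and jigger measure the same as at the start, to within about 1 mm. I checked the bowls, spoon rest and holder by eye only; they look unmoved.
- **Forces:** The highest force reported at the end of a move was 12 N, at the first set-down.

**What disagreed:**
- The top and scene cameras differ by 2 to 3 mm in absolute position, so I placed the box relative to its neighbours in the same images.
- The scene-camera fits of the canister were poor, and the top view's were only a little better. They scattered by up to about 4 mm between pictures, so its position is confirmed only to that, and by eye.
- The tool picked up about 2.5° of tilt that I could not command away. The box touched down on one edge and settled less than 2 mm when released.

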